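Turn up a clean beaker and set it on the balance

TASK

Get the balance ready for weighing out: swing its clear draught cover over to the left, past its balance point, so that it stays open by itself, then turn the larger of the two upturned beakers on the draining stand the right way up and set it gently in the middle of the pan, standing on its base. Do not drop the glass or press on the pan, and leave the small beaker and the little calibration weight where they stand.

Things in the scene. Friction and masses are not known exactly. Their poses are not given: they have to be found in the camera images.
- cover (a joint): angle of the draught cover: 0 shut, 1.75 rad fully open against its stop. The cover is a clear box, open underneath (104 mm front to back, 102 mm wide, 88 mm high, walls 3 mm), hinged along its lower left edge on the balance. It weighs 160 g and swings with little friction: up to about 0.95 rad its weight closes it again, beyond that it falls open to the left by itself and stays on its stop.
- cover_hinge (a point): middle of the cover's hinge pin, 60 mm above the worktop. Axes as the balance: x to the rear of the balance, y to its left, z up; the pin runs along x, and opening turns the cover's right side up and over to the left (about -x).
- knob_rear (a point): middle of the black round knob on the rear wall of the cover (12 mm thick, sticks out 38 mm, axis parallel to the hinge), near its upper right corner; with the cover shut it lies 98 mm right of the hinge pin, 64 mm above it and 71 mm to the rear of the hinge's middle. It moves with the cover, in a circle of 117 mm radius; nothing stands beside it within 50 mm but the cover's wall, 19 mm away along the knob.
- knob_front (a point): middle of the same knob on the front wall of the cover, 142 mm towards the display from the rear one
- pan: round steel pan of the balance, 76 mm across; origin at the centre of its top face, 62 mm above the worktop, 62 mm to the right of the hinge pin. Axes as the balance (x to its rear, y left). The white balance is fixed, 190 mm deep, 140 mm wide, 50 mm high; the display is at the front, the pan's centre 110 mm behind its front edge and 80 mm before its rear edge.
- beaker: the larger glass beaker, to be turned up: 52 mm across, 68 mm tall, open at one end, about 50 g, straight-sided; origin at the centre of the OUTSIDE OF ITS BASE, its z axis points from base to mouth. At the start it stands mouth-down on the stand (z axis down). Laid on its side it does not roll by itself; its centre is then 24 to 25 mm above what it lies on.
- beaker_center (a point): centre of the larger beaker, on its axis half-way along its length (34 mm from base and mouth); axes as the beaker's
- post (a point): top of the autosampler's post, an obstacle right of the work: 390 mm high, 60 mm around (a thin rod reaches 500 mm, an arm 80 mm towards the robot). Before it the sampler's drum, radius 175 mm round a point 135 mm nearer to the robot, 230 mm high, a tube on it up to 345 mm. Pass over it, or on the robot's side at 430 mm. Fixed too: blue pump rear left of the balance, carboy behind the stand.
- stand: low draining stand, fixed: flat perforated steel plate 115 x 235 mm on four legs over a white drip tray; origin on the worktop under its middle, y along its length, top of the plate 45 mm above the worktop. The two beakers stand on the plate about 110 mm apart, either way round.
- small_beaker: smaller glass beaker, 44 mm across, 56 mm tall, also mouth-down on the stand: leave it. Origin at the centre of its base, which is on top.
- bottle: white wash bottle with a bent spout, 62 x 88 mm, 165 mm tall, fixed, right of the stand. Origin at the underside.
- weight: steel calibration weight, 12 mm across, 40 mm tall, standing loose behind the balance: leave it. Origin at the underside.
Things that resemble listed ones, but are neither listed nor needed, are in the scene too. What is shaped like the beaker but green is not meant.

How it is judged:
On the way, in this order (a step that is already met when the one before it is completed fails the run):
1. the cover stands open by itself, with the robot touching nothing (value of joint cover above 1.6 rad and contact force between each of the fingers, the arm and anything else below 0.2 N), for 0.2 s.
2. the beaker stands mouth up on the pan (angle between beaker_center's own z axis and vertical below 0.12 rad and horizontal distance between beaker_center and pan below 0.012 m and z of beaker_center in the frame of pan below 0.039 m), for 0.2 s.
At the end, for the whole second after the job is handed in: The cover is open (over 1.6 rad); the larger beaker stands at rest, mouth up (within 0.08 rad of upright), with its base on the pan and its axis within 12 mm of the pan's centre; small beaker and weight are within 30 mm of where they stood (value of joint cover above 1.6 rad and angle between beaker_center's own z axis and vertical below 0.08 rad and horizontal distance between beaker_center and pan below 0.012 m and z of beaker_center in the frame of pan between 0.029 and 0.039 m and linear speed of beaker below 0.02 m/s and distance of each of small_beaker, weight from where it was at the start of the episode below 0.03 m); the robot touches nothing.
It fails at once if the small beaker or the weight is moved by more than 30 mm (distance of any of small_beaker, weight from where it was at the start of the episode above 0.03 m).
It fails at once if the larger beaker is dropped or knocked over (moves faster than 0.5 m/s with no finger on it) (linear speed of beaker above 0.5 m/s and contact force between the fingers and beaker below 0.05 N).
It fails at once if the pan is pressed with more than 40 N (contact force between pan and anything else above 40 N).
It also fails if it takes over 72 s, if anything falls off the work surface, if the arm or the gripper's body presses on something with over 40 N, if the wrist force passes 120 N, or if a joint passes its speed limit or range.

ROBOT

A 6-joint arm with a two-finger parallel gripper is mounted at the origin on a cart in front of the work surface, level with it; the furniture and walls round the work are solid. World frame = base frame: x ahead of the robot, y to its left, z up, the work surface at z = 0. Lengths are in m, angles in rad, forces in N, time in s.
With the tool pointing down it reaches from about 0.375 to 0.9 m from the base axis. Payload 3.1 kg.
Tool frame: the origin (TCP) lies midway between the tips of the shut fingers; the grasp point (between the pads) lies 19 mm behind it; y points along the fingers, x is the direction in which the jaws open and shut, and the axes are right-handed (so a half turn about y gives the same grasp; the last joint's range is limited). The gripper opens to 87 mm and grips with 3 to 60 N. Pads are 19 mm wide; open, the fingers measure 117 mm over their backs; the gripper's body (75 mm by 190 mm) begins 51 mm behind the grasp point.
Start: joints at [-1.391, 0.527, 1.433, -0, 1.181, -0.178], TCP at [0.219, -0.585, 0.223] pointing down, gripper open.
Joint ranges: [-3.08, 3.08], [-0.75, 2.2], [0.22, 2.44], [-1.43, 4.57], [0, 2.65], [-2.85, 2.85]. Speed limits (rad/s): [2.79, 2.79, 3.14, 3.14, 3.14, 3.14].

INTERFACE

Orientations are given as a unit quaternion [x, y, z, w].
In Python, from rig import * gives the robot as it stands.
- The arm moves only by the tool jog_arm, never from a script. Its argument "series" is a list of rows, each a list of 7 numbers: the shift along the tool's x, y, z in mm, then the turn, a rotation vector about the tool's x, y, z in rad, then the gripper's target within -1 to 1 (shut at 1, half-way at 0, fully open at -1). A call has 1 to 20 rows; each row is the pose to reach, as a shift and turn from the pose commanded when the call began, along the tool's axes at that moment; what a row does not reach only later rows make up. A row lasts 1/8 s, in which the tool goes at most 62.5 mm and 10.7 degrees, less where a joint would pass 70% of its speed; a pose out of reach is approached as far as the arm can. A call with a gripper value outside its range is refused whole. The fingers move at their own pace and stop on an object; "grip_force" is the grip in N (left out, the last holds). Time passes only in rows, so rows that repeat a pose let the fingers close. It gives the time, the measured TCP pose, the force and the opening at its end, in the units of the state.
- get_obs(): the state, without advancing time (a new reading comes with each control period).
- camera(name): name is "scene" or "top"; returns a dict with "img" (384x512x3 uint8, red, green, blue), "depth" (384x512 float32, m along the optical axis (not along the pixel's ray), 0 where there is no reading), "camera_matrix" (3x3 intrinsics, pixels), "rvec" (rotation vector, rad) and "tvec" (3), from world to camera coordinates, as OpenCV has them. Camera axes: x right, y down, z forward; pixel columns grow to the right and rows downward; lengths in m; the calibration is good to about 2 mm. A picture is of the moment at which its call begins.
- hand_in(): hands the job in, once; it reports no verdict.
The state is a dict: "time": time; "q": joint angles; "joint_velocities": joint speeds; "joint_torque": joint torques, N m; "position": TCP position; "tool_rot": TCP orientation; "ft_force": force on the tool from outside, world axes, zero at the start; "moment": the same for the moment, N m; "grip_width": finger opening in m.
Only numpy, scipy, OpenCV 4.12 (cv2) and the standard library are available. Lean on these libraries where they do the work, as an engineer would, in place of code of your own. Each camera call takes 0.05 s, during which the arm holds its last target.

## Working session

There is one attempt and no reset: what is moved stays moved. The work goes in short steps, Python scripts to look and compute and a tool call to move; the robot and the scene stay as the last step left them, time stands still between calls to the robot, and variables do not carry over. Pictures are saved under pics/ and viewed, and the job is handed in when it is done.

Besides the shell and the picture viewer there is one more tool, called after "Emit:" by a JSON object that holds its "method" and its "body", one argument or row to a line. jog_arm: Moves the arm, as the interface text tells. Its arguments: {"type":"object","properties":{"series":{"type":"array","items":{"type":"array","items":{"type":"number"}}},"grip_force":{"type":"number"}},"required":["series"]}

```bash
ls; mkdir -p pics; python3 - <<'E'
from rig import *
import cv2,numpy as np
o=get_obs();print({k:np.round(v,3) for k,v in o.items()})
for n in("scene","top"):
    c=camera(n);np.savez(f"pics/{n}0.npz",**c)
    cv2.imwrite(f"pics/{n}0.png",cv2.resize(c["img"][:,:,::-1],(800,600),interpolation=cv2.INTER_CUBIC))
    R=cv2.Rodrigues(c["rvec"])[0];print(n,(-R.T@np.ravel(c["tvec"])).round(3),R.round(2).tolist(),c["camera_matrix"].round(1).tolist())
E
```

```text
pics
{'time': np.float64(0.0), 'q': array([-1.392,  0.528,  1.434,  0.   ,  1.181, -0.179]), 'joint_velocities': array([ 0.   , -0.   , -0.001, -0.   , -0.002,  0.002]), 'joint_torque': array([ 1.0000e-03, -4.4004e+01, -1.7659e+01,  6.3000e-02,  5.8000e-02,
       -0.0000e+00]), 'position': array([ 0.219, -0.585,  0.222]), 'tool_rot': array([-0.58 ,  0.404, -0.403,  0.582]), 'ft_force': array([ 1.263,  0.33 , -0.503]), 'moment': array([-0.005, -0.029, -0.028]), 'grip_width': np.float64(0.087)}
scene [ 1.173 -0.719  0.737] [[0.81, 0.59, 0.02], [0.28, -0.35, -0.9], [-0.52, 0.73, -0.45]] [[440.4, 0.0, 261.7], [0.0, 440.4, 194.6], [0.0, 0.0, 1.0]]
top [0.535 0.057 1.071] [[-0.03, -1.0, -0.01], [-1.0, 0.03, -0.09], [0.09, 0.01, -1.0]] [[352.7, 0.0, 252.8], [0.0, 352.7, 184.3], [0.0, 0.0, 1.0]]
```

View pics/scene0.png

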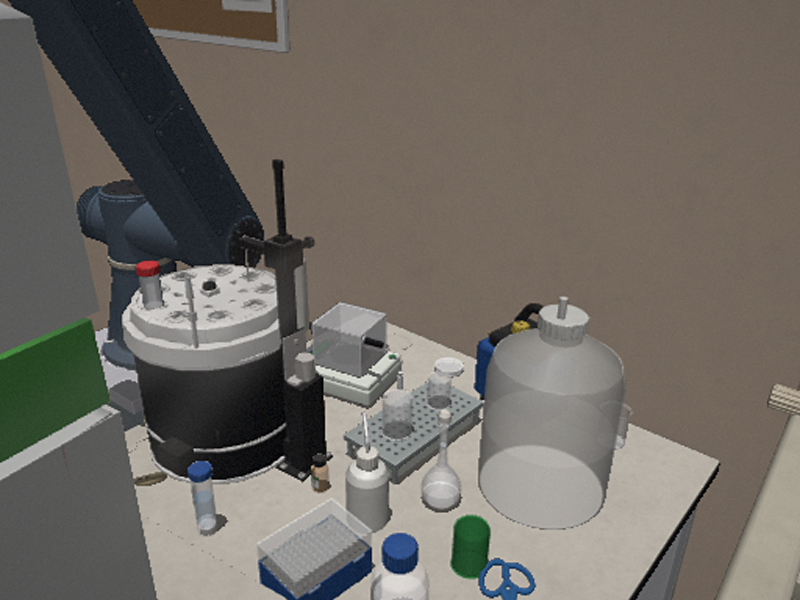

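View pics/top0.png

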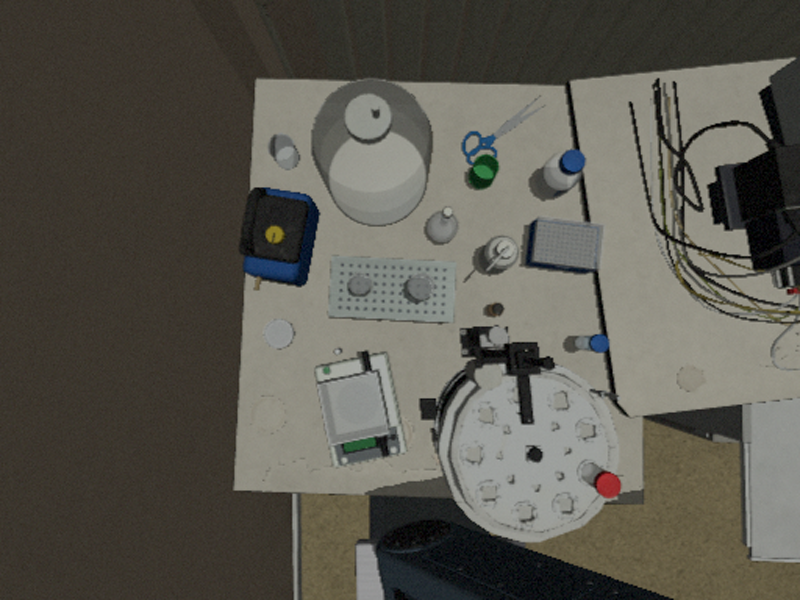

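Top view (800-px scale): the balance is around (360,410) with its display towards the robot. Knobs are near (366,362) and (392,448). The stand is at (392,290), with the larger beaker at (418,288) and the small one at (360,285). I'll enlarge these areas.

```bash
python3 - <<'E'
import cv2,numpy as np
c=np.load("pics/top0.npz");im=c["img"][:,:,::-1]
cv2.imwrite("pics/t_a.png",cv2.resize(im[215:305,190:270],None,fx=6.6,fy=6.6,interpolation=cv2.INTER_CUBIC))
cv2.imwrite("pics/t_b.png",cv2.resize(im[155:215,200:300],None,fx=8,fy=8,interpolation=cv2.INTER_CUBIC))
c=np.load("pics/scene0.npz");im=c["img"][:,:,::-1]
cv2.imwrite("pics/s_a.png",cv2.resize(im[185:310,190:320],None,fx=4.8,fy=4.8,interpolation=cv2.INTER_CUBIC))
E
```

```text
(no output)
```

View pics/t_a.png

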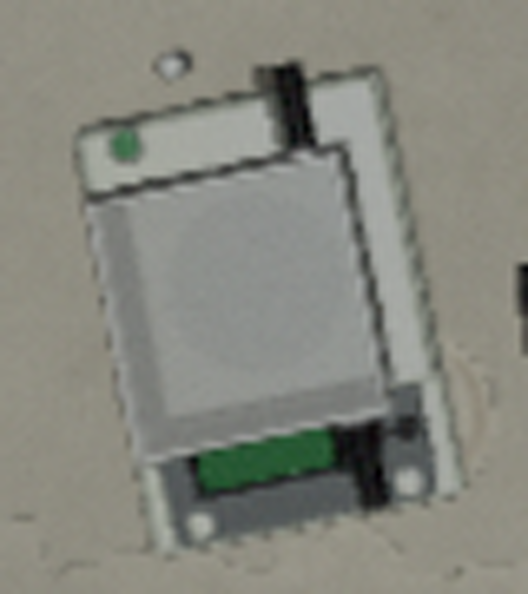

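View pics/t_b.png

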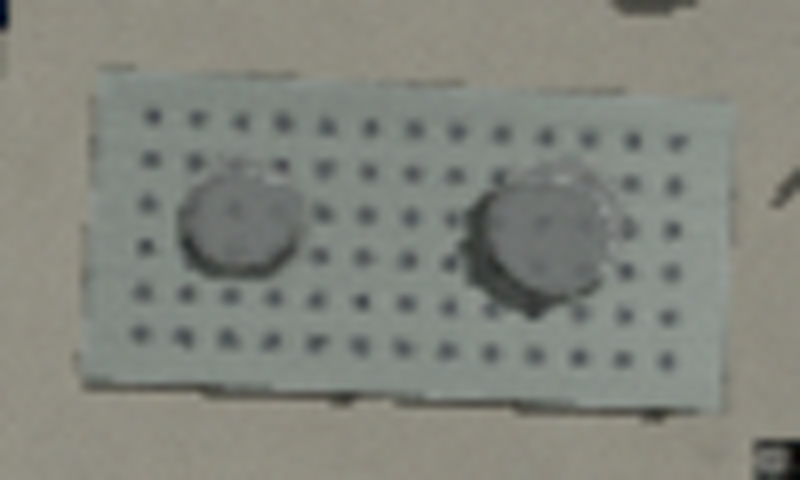

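View pics/s_a.png

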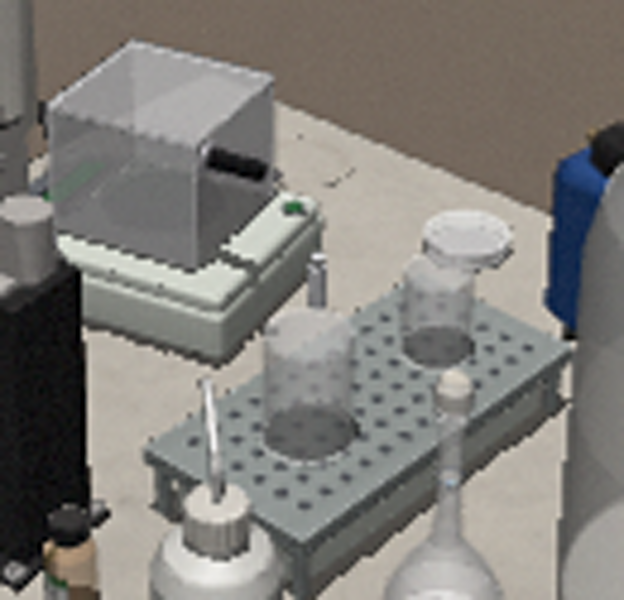

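```bash
cat > h.py <<'E'
import cv2,numpy as np
from scipy.spatial.transform import Rotation as Rot
def ray(c,u,v):
    R=cv2.Rodrigues(c["rvec"])[0];t=np.ravel(c["tvec"])
    d=R.T@np.linalg.solve(c["camera_matrix"],[u,v,1.]);return -R.T@t,d
def atz(c,u,v,z):
    o,d=ray(c,u,v);return o+d*(z-o[2])/d[2]
def proj(c,P):
    return cv2.projectPoints(np.array(P,float).reshape(-1,3),np.array(c["rvec"],float),np.array(c["tvec"],float),c["camera_matrix"],None)[0][:,0]
E
python3 - <<'E'
from h import *
c=np.load("pics/top0.npz");s=np.load("pics/scene0.npz")
A=lambda x,y,z:atz(c,190+(x+.5)/6.6-.5,215+(y+.5)/6.6-.5,z)
B=lambda x,y,z:atz(c,200+(x+.5)/8-.5,155+(y+.5)/8-.5,z)
S=lambda x,y,z:atz(s,190+(x+.5)/4.8-.5,185+(y+.5)/4.8-.5,z)
cor=[A(*p,.05) for p in[(80,130),(380,72),(465,485),(160,550)]]
for p in cor:print("bal",p.round(4))
for i in range(4):
    d=cor[(i+1)%4]-cor[i];print(np.linalg.norm(d).round(4),np.arctan2(d[1],d[0]).round(3))
print("cover top rl,rr,fr,fl",[A(*p,.148).round(4) for p in[(90,200),(343,147),(388,410),(150,460)]])
print("knobs",A(292,108,.124).round(4),A(370,465,.124).round(4))
print("weight top",A(172,65,.04).round(4), "scene",S(318,258,.04).round(4))
print("beaker",B(547,238,.113).round(4),"small",B(240,222,.101).round(4))
print("beaker scene",S(309,340,.113).round(4),"small",S(440,280,.101).round(4))
print("stand",[B(*p,.045).round(4) for p in[(100,68),(735,100),(720,410),(85,385)]])
E
```

```text
bal [0.4857 0.2191 0.05  ]
bal [0.507  0.0877 0.05  ]
bal [0.33   0.0561 0.05  ]
bal [0.3061 0.1876 0.05  ]
0.1331 -1.41
0.1799 -2.965
0.1337 1.75
0.1823 0.174
cover top rl,rr,fr,fl [array([0.463 , 0.2001, 0.148 ]), array([0.4809, 0.1002, 0.148 ]), array([0.379 , 0.0853, 0.148 ]), array([0.3624, 0.1784, 0.148 ])]
knobs [0.4956 0.1215 0.124 ] [0.3536 0.0938 0.124 ]
weight top [0.5124 0.1796 0.04  ] scene [0.5172 0.1762 0.04  ]
beaker [0.6186 0.0261 0.113 ] small [0.6284 0.1316 0.101 ]
beaker scene [0.63  0.016 0.113] small [0.6414 0.1217 0.101 ]
stand [array([0.6922, 0.186 , 0.045 ]), array([ 0.6732, -0.0465,  0.045 ]), array([ 0.5601, -0.0367,  0.045 ]), array([0.5759, 0.1937, 0.045 ])]
```

```bash
cat > ov.py <<'E'
from h import *
def model(yaw,pan,bk,sm,wt,cov=0.0):
    ex=np.array([np.cos(yaw),np.sin(yaw),0]);ey=np.array([-np.sin(yaw),np.cos(yaw),0]);ez=np.array([0,0,1.])
    pan=np.array([pan[0],pan[1],.062]);W=lambda x,y,z:pan+x*ex+y*ey+(z-.062)*ez
    H=lambda x,y,z:(lambda yy,zz:W(x,.062+yy,.06+zz))(y*np.cos(cov)+z*np.sin(cov),-y*np.sin(cov)+z*np.cos(cov)) if False else W(x,.062+ (y*np.cos(cov)+z*np.sin(cov)),.06+(-y*np.sin(cov)+z*np.cos(cov)))
    L=[]
    L.append([W(x,y,.05) for x,y in[(.08,.07),(.08,-.07),(-.11,-.07),(-.11,.07),(.08,.07)]])
    for zz in(0,.088):L.append([H(x,y,zz) for x,y in[(.052,0),(.052,-.102),(-.052,-.102),(-.052,0),(.052,0)]])
    for x in(.052,-.052):L.append([H(x,-.102,0),H(x,-.102,.088)])
    for s in(1,-1):L.append([H(s*.052,-.098,.064),H(s*.090,-.098,.064)])
    a=np.linspace(0,2*np.pi,40)
    circ=lambda p,r,z:[np.array([p[0]+r*np.cos(t),p[1]+r*np.sin(t),z]) for t in a]
    L+= [circ(pan,.038,.062)]
    for p,r,z0,z1 in((bk,.026,.045,.113),(sm,.022,.045,.101),(wt,.006,0,.04)):
        if p is not None:L+=[circ(p,r,z0),circ(p,r,z1)]
    return L
def draw(c,L,box,f,fn):
    u0,v0,u1,v1=box
    im=cv2.resize(np.ascontiguousarray(c["img"][v0:v1,u0:u1,::-1]),None,fx=f,fy=f,interpolation=cv2.INTER_CUBIC)
    for l in L:
        p=(proj(c,l)-[u0,v0]+.5)*f-.5
        cv2.polylines(im,[np.round(p).astype(int)],False,(0,0,255),1,cv2.LINE_AA)
    cv2.imwrite(fn,im)
E
python3 - <<'E'
from ov import *
c=np.load("pics/top0.npz");s=np.load("pics/scene0.npz")
L=model(.18,(.4185,.1415),(.622,.023),(.632,.129),(.513,.178))
draw(c,L,(190,150,300,305),3.8,"pics/o1.png")
draw(s,L,(190,185,320,310),4.8,"pics/o2.png")
d=c["depth"]
for u,v in((268,185),(230,182),(230,260),(225,255),(228,235)):
    o,dd=ray(c,u,v);print(u,v,(o+dd*d[v,u]).round(4))
E
```

```text
268 185 [0.617  0.0259 0.1095]
230 182 [0.6291 0.1302 0.1026]
230 260 [0.4213 0.1323 0.1379]
225 255 [0.4348 0.1449 0.1402]
228 235 [0.4812 0.1438 0.0459]
```

View pics/o1.png

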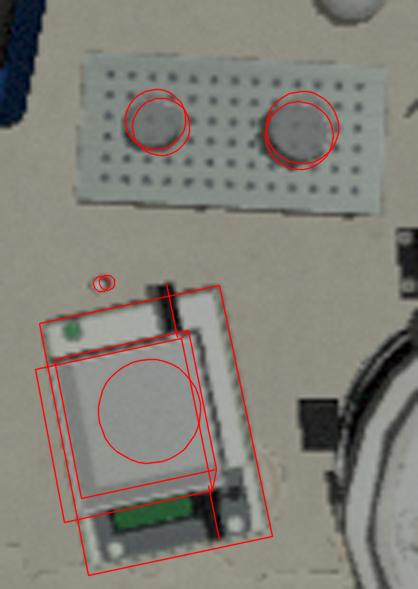

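View pics/o2.png

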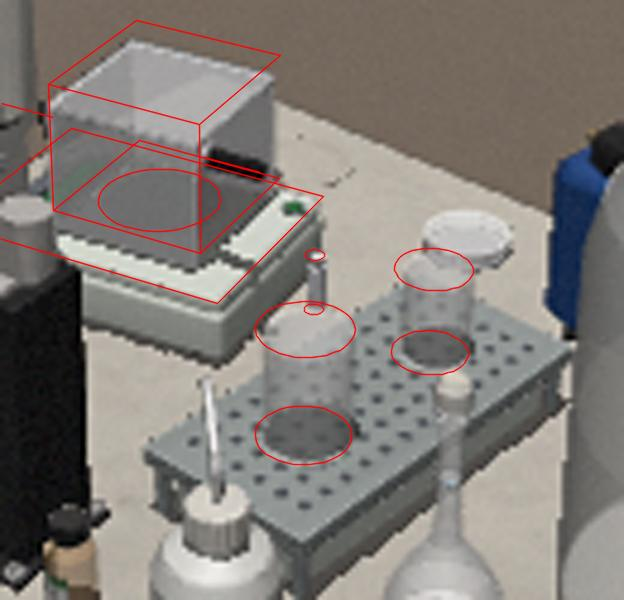

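```bash
python3 - <<'E'
s=open('ov.py').read()
s=s.replace("for zz in(0,.088):","for zz in(-.01,.078):").replace("[(.052,0),(.052,-.102),(-.052,-.102),(-.052,0),(.052,0)]","[(.052,-.011),(.052,-.113),(-.052,-.113),(-.052,-.011),(.052,-.011)]").replace("H(x,-.102,0),H(x,-.102,.088)","H(x,-.113,-.01),H(x,-.113,.078)")
open('ov.py','w').write(s)
E
python3 - <<'E'
from ov import *
c=np.load("pics/top0.npz");s=np.load("pics/scene0.npz")
L=model(.18,(.4185,.1415),(.622,.022),(.632,.129),(.514,.178))
draw(c,L,(190,215,270,305),6.6,"pics/o1.png")
draw(c,L,(200,155,300,215),8,"pics/o3.png")
draw(s,L,(190,185,320,310),4.8,"pics/o2.png")
E
```

```text
(no output)
```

View pics/o1.png

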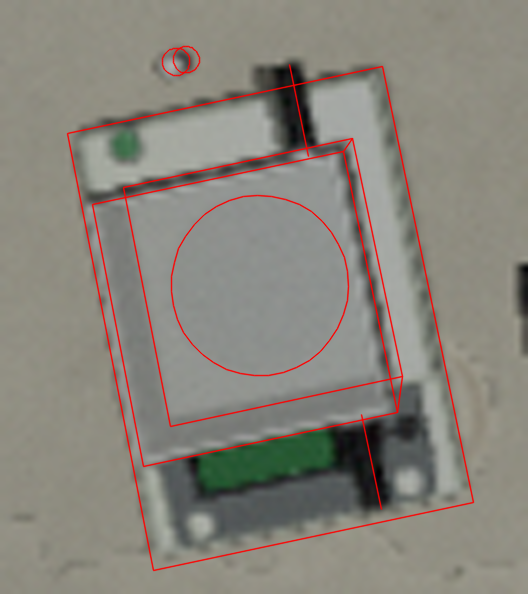

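View pics/o2.png

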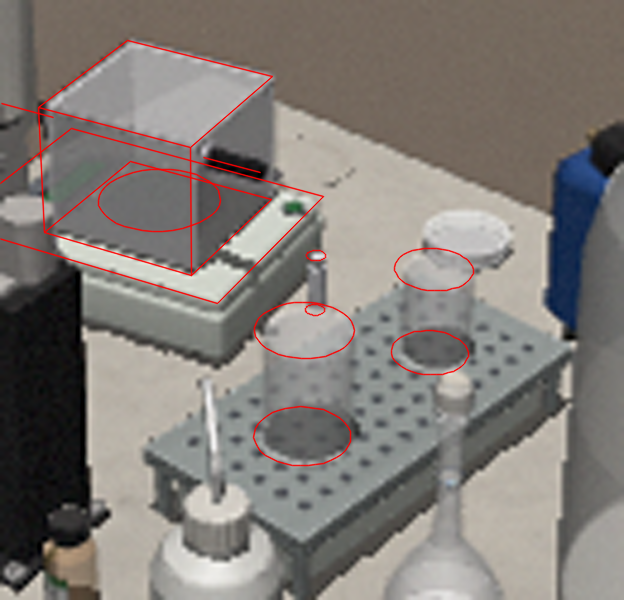

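View pics/o3.png

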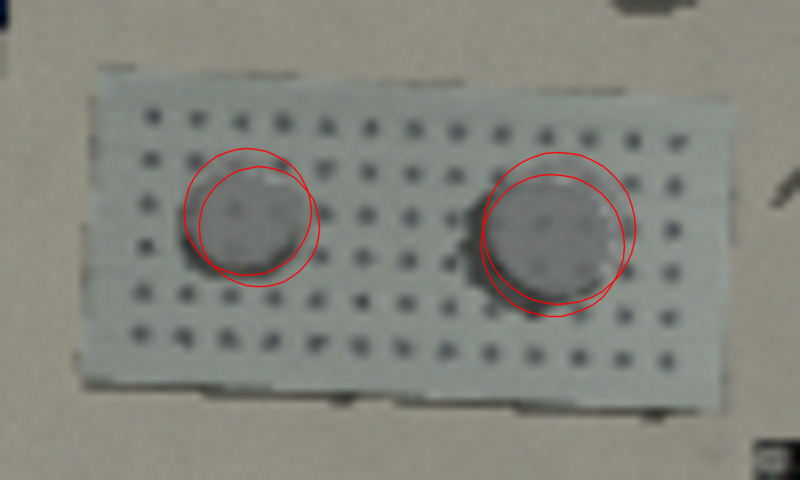

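```bash
python3 - <<'E'
from h import *
from rig import *
o=get_obs();print(Rot.from_quat(o["tool_rot"]).as_matrix().round(3))
c=np.load("pics/top0.npz");d=c["depth"]
def P(u,v,z):return atz(c,u*.64,v*.64,z).round(3)
def D(u,v):
    u,v=int(u*.64),int(v*.64);q,r=ray(c,u,v);return (q+r*d[v,u]).round(3)
for n,u,v in[("post",522,355),("postarm end",526,420),("drum c",534,454),("redcap",607,484),("drum left",438,450),("drumtop left",445,420),("bottle",502,248),("bottlecap",503,250),("flask",441,228),("flasktop",448,213),("carboy cap",368,112),("carboy bottom",377,215),("carboy right",430,150),("pump",275,235),("pump br",300,275),("vial brown",494,309),("blackbox",480,340),("blk",428,408),("cup",488,375)]:
    print(n,D(u,v))
E
```

```text
[[ 0.35  -0.     0.937]
 [-0.937  0.002  0.35 ]
 [-0.002 -1.     0.   ]]
post [ 0.509 -0.088  0.393]
postarm end [0.535 0.057 1.071]
drum c [ 0.37  -0.118  0.292]
redcap [ 0.341 -0.199  0.342]
drum left [0.367 0.01  0.239]
drumtop left [0.413 0.    0.249]
bottle [ 0.685 -0.119  0.123]
bottlecap [ 0.68 -0.12  0.12]
flask [ 0.736 -0.02   0.065]
flasktop [ 0.74  -0.024  0.162]
carboy cap [0.859 0.098 0.305]
carboy bottom [0.752 0.096 0.112]
carboy right [0.831 0.005 0.212]
pump [0.71  0.263 0.172]
pump br [0.65  0.237 0.09 ]
vial brown [ 0.583 -0.112  0.061]
blackbox [ 0.527 -0.068  0.17 ]
blk [0.404 0.017 0.047]
cup [ 0.482 -0.053  0.339]
```

Emit:
{"method": "jog_arm", "body": {
  "series": [
    [0,-330,0,0,0,0,-1],
    [0,-330,0,0,0,0,-1],
    [0,-330,0,0,0,0,-1],
    [0,-330,0,0,0,0,-1],
    [0,-330,0,0,0,0,-1],
    [0,-330,0,0,0,0,-1],
    [0,-330,0,0,0,0,-1]
  ]
}}

```text
time: 0.98
position: [0.219, -0.5856, 0.5539]
tool_rot: [0.582, -0.402, 0.404, -0.58]
ft_force: [-0.4, -0.6, 0.5]
grip_width: 0.087
```

Emit:
{"method": "jog_arm", "body": {
  "series": [
    [-564,0,505,0,0.177,0,-1],
    [-564,0,505,0,0.177,0,-1],
    [-564,0,505,0,0.177,0,-1],
    [-564,0,505,0,0.177,0,-1],
    [-564,0,505,0,0.177,0,-1],
    [-564,0,505,0,0.177,0,-1],
    [-564,0,505,0,0.177,0,-1],
    [-564,0,505,0,0.177,0,-1],
    [-564,0,505,0,0.177,0,-1],
    [-564,0,505,0,0.177,0,-1],
    [-564,0,505,0,0.177,0,-1],
    [-564,0,505,0,0.177,0,-1],
    [-564,0,505,0,0.177,0,-1],
    [-564,0,505,0,0.177,0,-1]
  ]
}}

```text
time: 2.72
position: [0.4939, 0.1197, 0.5506]
tool_rot: [0.545, -0.454, 0.452, -0.542]
ft_force: [-0.3, 0.5, 0.8]
grip_width: 0.0871
```

```bash
python3 - <<'E'
from h import *
from rig import *
o=get_obs();print(o["time"],o["q"].round(3),o["position"].round(4));print(Rot.from_quat(o["tool_rot"]).as_matrix().round(3))
E
```

```text
2.725 [ 1.800e-02  1.520e-01  1.133e+00 -1.000e-03  1.860e+00  1.407e+00] [0.4939 0.1197 0.5506]
[[ 0.181 -0.004  0.984]
 [-0.984 -0.001  0.181]
 [ 0.    -1.    -0.004]]
```

Emit:
{"method": "jog_arm", "body": {
  "series": [
    [0,370,2,0,0,0,-1],
    [0,370,2,0,0,0,-1],
    [0,370,2,0,0,0,-1],
    [0,370,2,0,0,0,-1],
    [0,370,2,0,0,0,-1],
    [0,370,2,0,0,0,-1],
    [0,370,2,0,0,0,-1]
  ]
}}

```text
time: 3.6
position: [0.4922, 0.118, 0.179]
tool_rot: [0.545, -0.457, 0.451, -0.54]
ft_force: [0.4, -0.0, 0.0]
grip_width: 0.0871
```

```bash
cat > look.py <<'E'
import sys
from h import *
from rig import *
def look(tag,sb,tb,fs=4.8,ft=6,ret=False):
    for n,b,f in(("scene",sb,fs),("top",tb,ft)):
        if b is None: continue
        c=camera(n);np.savez(f"pics/{n}_{tag}.npz",**c)
        cv2.imwrite(f"pics/{n}_{tag}.png",cv2.resize(c["img"][b[1]:b[3],b[0]:b[2],::-1],None,fx=f,fy=f,interpolation=cv2.INTER_CUBIC))
    o=get_obs();print(o["time"],o["q"].round(3),o["position"].round(4),o["ft_force"].round(1))
E
python3 -c "
from look import *
look('k1',(180,150,320,275),(190,180,290,300),4.8,5)"
```

```text
3.7 [ 0.016  0.43   1.758 -0.     0.953  1.408] [0.4971 0.1188 0.1837] [-0.1  0.3  0.1]
```

View pics/scene_k1.png

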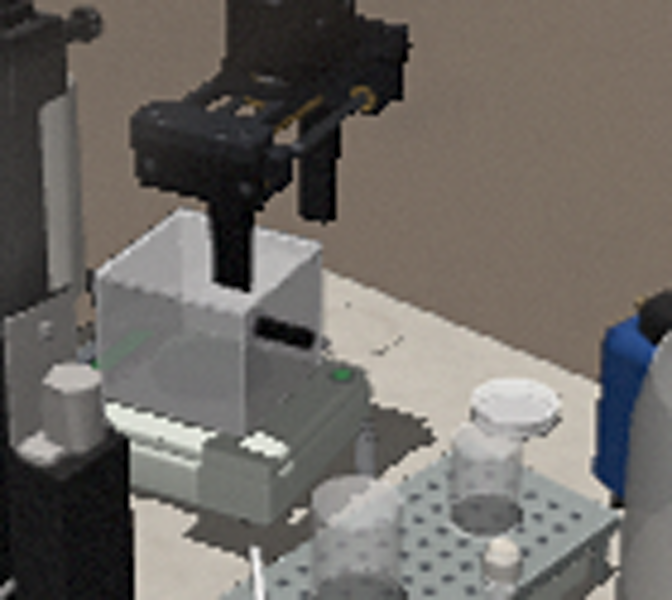

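View pics/top_k1.png

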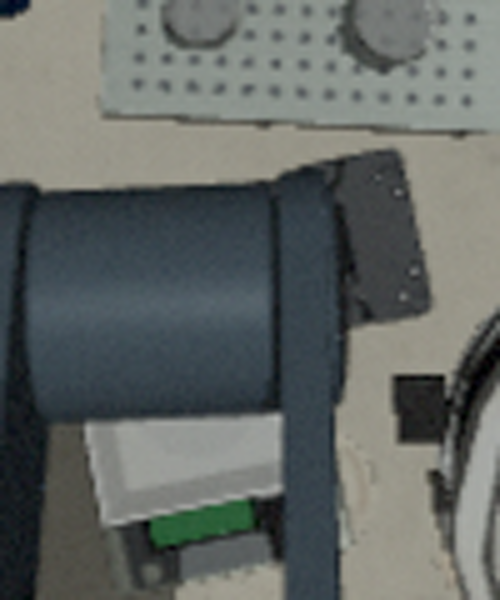

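Emit:
{"method": "jog_arm", "body": {
  "series": [
    [0,40,0,0,0,0,-1],
    [0,76,0,0,0,0,-1],
    [0,76,0,0,0,0,-1],
    [0,76,0,0,0,0,-1]
  ]
}}

```text
time: 4.2
position: [0.4987, 0.12, 0.1092]
tool_rot: [-0.542, 0.451, -0.454, 0.544]
ft_force: [-0.3, 0.1, 0.5]
grip_width: 0.087
```

```bash
python3 -c "
from look import *
look('k2',(180,150,320,275),None,4.8,5)
c=np.load('pics/scene_k2.npz')
o=get_obs();p=np.array(o['position']);R=Rot.from_quat(o['tool_rot']).as_matrix()
for q in(p,p-.019*R[:,1],(.495,.12,.124),p+.0435*R[:,0],p-.0435*R[:,0]):print(((proj(c,q)[0]-[180,150])*4.8).round(0))
"
```

```text
4.25 [ 0.018  0.551  1.82  -0.     0.765  1.408] [0.4986 0.12   0.1092] [ 0.4 -0.3 -0.2]
[284. 353.]
[284. 325.]
[279. 330.]
[247. 387.]
[318. 322.]
```

View pics/scene_k2.png

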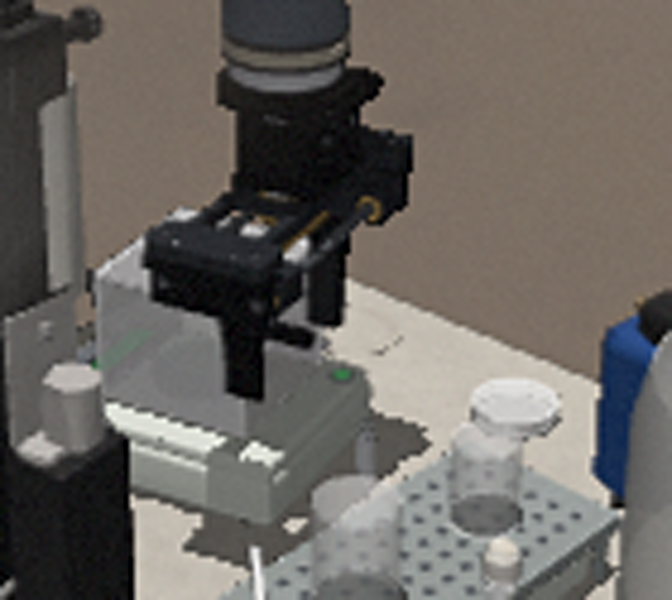

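Emit:
{"method": "jog_arm", "body": {
  "grip_force": 5,
  "series": [
    [0,0,0,0,0,0,0.4],
    [0,0,0,0,0,0,0.4],
    [0,0,0,0,0,0,0.4],
    [0,0,0,0,0,0,0.4],
    [-6,0,0,0,0,0,0.4],
    [-13,-10,0,0,0,0,0.4],
    [-22,-19,0,0,0,0,0.4],
    [-31,-27,0,0,0,0,0.4],
    [-41,-34,0,0,0,0,0.4],
    [-52,-40,0,0,0,0,0.4],
    [-63,-45,0,0,0,0,0.4],
    [-63,-45,0,0,0,0,0.4]
  ]
}}

```text
time: 5.75
position: [0.4846, 0.1834, 0.1517]
tool_rot: [-0.543, 0.452, -0.452, 0.544]
ft_force: [0.3, -0.5, -0.8]
grip_width: 0.0262
```

```bash
python3 -c "
from look import *
look('k3',(180,150,320,275),None,4.8,5)
"
```

```text
5.8 [0.145 0.488 1.77  0.    0.884 1.533] [0.4846 0.1828 0.1514] [-0.4 -1.  -0. ]
```

View pics/scene_k3.png

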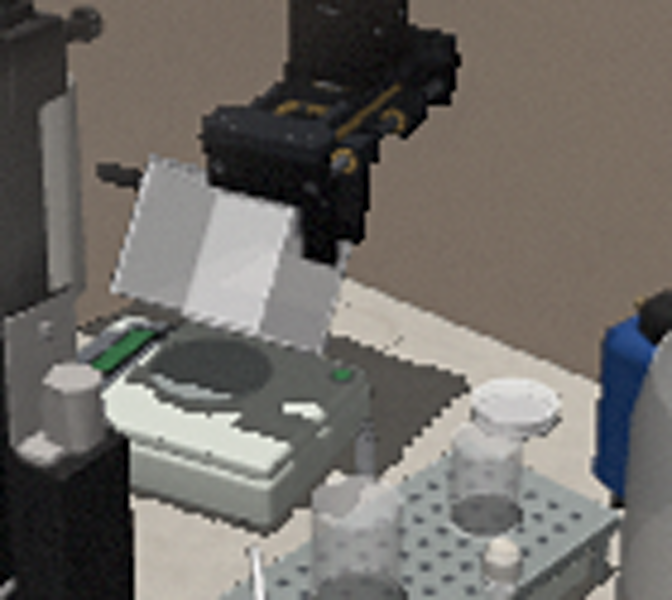

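Emit:
{"method": "jog_arm", "body": {
  "series": [
    [-12,-4,0,0,0,0,0.4],
    [-23,-7,0,0,0,0,0.4],
    [-32,-8,0,0,0,0,0.4],
    [-41,-8,0,0,0,0,0.4],
    [-49,-7,0,0,0,0,0.4],
    [-57,-6,0,0,0,0,0.4],
    [-65,-4,0,0,0,0,0.4],
    [-75,-1,0,0,0,0,0.4],
    [-85,3,0,0,0,0,0.4],
    [-94,8,0,0,0,0,0.4],
    [-103,13,0,0,0,0,0.4],
    [-111,18,0,0,0,0,0.4],
    [-118,22,0,0,0,0,0.4],
    [-118,22,0,0,0,0,0.4],
    [-118,22,0,0,0,0,-0.1],
    [-118,22,0,0,0,0,-0.1]
  ]
}}

```text
time: 7.8
position: [0.4641, 0.298, 0.1298]
tool_rot: [-0.543, 0.453, -0.453, 0.543]
ft_force: [0.9, 1.0, 0.4]
grip_width: 0.0387
```

```bash
python3 -c "
from look import *
look('k4',(180,150,320,275),None,4.8,5)
"
```

```text
7.85 [ 0.368  0.558  1.705 -0.     0.878  1.759] [0.464  0.2979 0.1298] [ 0.2  0.2 -0.2]
```

View pics/scene_k4.png

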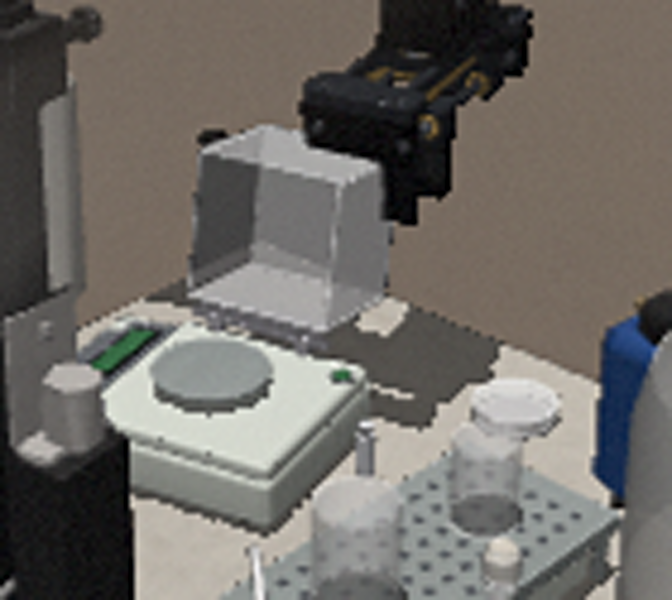

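Emit:
{"method": "jog_arm", "body": {
  "series": [
    [0,-200,0,0,0,0,-0.1],
    [0,-200,0,0,0,0,-0.1],
    [0,-200,0,0,0,0,-0.1],
    [0,-200,0,0,0,0,-0.1],
    [0,-200,0,0,0,0,-1],
    [0,-200,0,0,0,0,-1]
  ]
}}

```text
time: 8.6
position: [0.4626, 0.2975, 0.3273]
tool_rot: [0.545, -0.454, 0.452, -0.542]
ft_force: [-0.3, 0.4, 0.9]
grip_width: 0.0607
```

```bash
python3 -c "
from look import *
look('k5',(180,150,320,310),(170,140,330,310),3.7,3.5)
from scipy.optimize import least_squares
S=[([-1.392,.528,1.434,0,1.181,-.179],[.219,-.585,.222]),([.018,.152,1.133,-.001,1.86,1.407],[.4939,.1197,.5506]),([.016,.43,1.758,0,.953,1.408],[.4971,.1188,.1837]),([.018,.551,1.82,0,.765,1.408],[.4986,.12,.1092]),([.145,.488,1.77,0,.884,1.533],[.4846,.1828,.1514]),([.368,.558,1.705,0,.878,1.759],[.464,.2979,.1298])]
o=get_obs();S.append((o['q'],o['position']))
def fk(x,q):
    a,L1,L2,H,d=x
    r=a+L1*np.sin(q[1])+L2*np.sin(q[1]+q[2]);z=H+L1*np.cos(q[1])+L2*np.cos(q[1]+q[2])
    return np.array([r*np.cos(q[0])-d*np.sin(q[0]),r*np.sin(q[0])+d*np.cos(q[0]),z])
f=lambda x:np.concatenate([fk(x,q)-p for q,p in S])
s=least_squares(f,[0,.45,.45,.1,.11]);print(s.x.round(4),np.abs(s.fun).max())
"
```

```text
8.7 [0.368 0.319 1.48  0.    1.347 1.759] [0.4627 0.2976 0.3272] [ 0.3 -0.  -0.9]
[0.0501 0.3347 0.401  0.104  0.111 ] 0.024698948676774912
```

View pics/scene_k5.png

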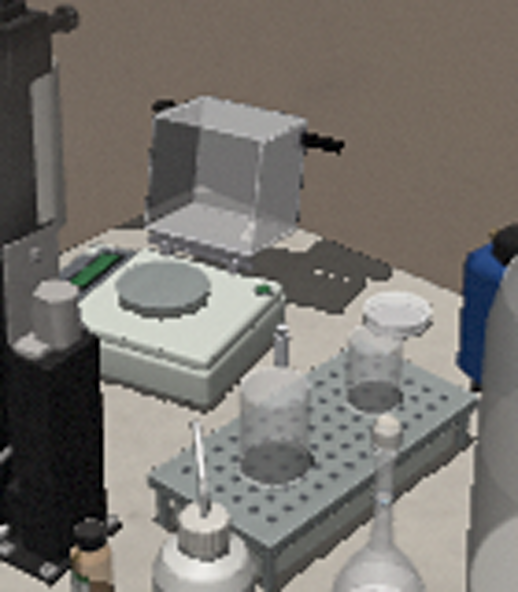

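View pics/top_k5.png

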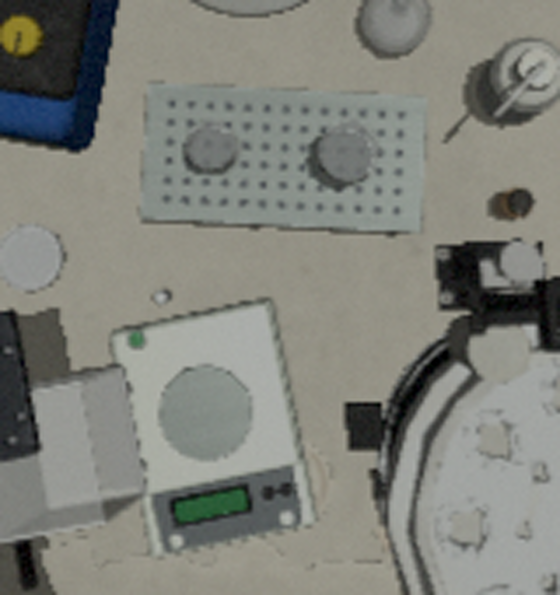

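```bash
python3 -c "
from h import *
from scipy.optimize import least_squares
t=np.load('pics/top_k5.npz');s_=np.load('pics/scene_k5.npz')
T=lambda x,y,z:atz(t,170+(x+.5)/3.5-.5,140+(y+.5)/3.5-.5,z).round(4)
S_=lambda x,y,z:atz(s_,180+(x+.5)/3.7-.5,150+(y+.5)/3.7-.5,z).round(4)
print('pan',T(206,412,.062),S_(163,289,.062))
print('beaker bottom scene',S_(276,463,.045),'small',S_(376,397,.045),'weight bottom',S_(281,362,0.))
S=[([-1.392,.528,1.434,0,1.181,-.179],[.219,-.585,.222]),([.018,.152,1.133,-.001,1.86,1.407],[.4939,.1197,.5506]),([.018,.551,1.82,0,.765,1.408],[.4986,.12,.1092]),([.145,.488,1.77,0,.884,1.533],[.4846,.1828,.1514]),([.368,.558,1.705,0,.878,1.759],[.464,.2979,.1298]),([.368,.319,1.48,0,1.347,1.759],[.4627,.2976,.3272])]
def fk(x,q):
    a,L1,L2,H,d,ph=x
    r=a+L1*np.sin(q[1])+L2*np.sin(q[1]+q[2]+ph);z=H+L1*np.cos(q[1])+L2*np.cos(q[1]+q[2]+ph)
    return np.array([r*np.cos(q[0])-d*np.sin(q[0]),r*np.sin(q[0])+d*np.cos(q[0]),z])
f=lambda x:np.concatenate([fk(x,q)-p for q,p in S])
s=least_squares(f,[0,.45,.45,.1,.11,0]);print(s.x.round(4),np.abs(s.fun).max());print(s.fun.reshape(-1,3).round(3))
"
```

```text
pan [0.4195 0.1425 0.062 ] [0.4273 0.1357 0.062 ]
beaker bottom scene [0.6242 0.0265 0.045 ] small [0.6341 0.1367 0.045 ] weight bottom [0.5099 0.1858 0.    ]
[-3.000e-04  5.895e-01  4.065e-01 -3.420e-02  1.111e-01  2.812e-01] 0.001244010583506261
[[-0.    -0.    -0.   ]
 [-0.001  0.    -0.   ]
 [-0.001  0.     0.   ]
 [ 0.     0.     0.   ]
 [ 0.     0.    -0.   ]
 [ 0.001  0.     0.   ]]
```

Emit:
{"method": "jog_arm", "body": {
  "series": [
    [296,0,107,0,0.317,0,-1],
    [296,0,107,0,0.317,0,-1],
    [296,0,107,0,0.317,0,-1],
    [296,0,107,0,0.317,0,-1],
    [296,0,107,0,0.317,0,-1],
    [296,0,107,0,0.317,0,-1],
    [296,0,107,0,0.317,0,-1],
    [296,0,107,0,0.317,0,-1]
  ]
}}

```text
time: 9.7
position: [0.6213, 0.0277, 0.3289]
tool_rot: [-0.466, 0.533, -0.532, 0.465]
ft_force: [-0.0, 0.7, -0.3]
grip_width: 0.0874
```

Emit:
{"method": "jog_arm", "body": {
  "series": [
    [0,0,0,0.3,0,0,-1],
    [0,0,0,0.3,0,0,-1],
    [0,0,0,0.3,0,0,-1],
    [0,0,0,0.3,0,0,-1]
  ]
}}

```text
time: 10.2
position: [0.623, 0.027, 0.3304]
tool_rot: [0.39, -0.447, 0.606, -0.53]
ft_force: [0.5, 0.0, -0.1]
grip_width: 0.087
```

```bash
python3 - <<'E'
from h import *
from rig import *
o=get_obs();q=o["q"];print(o["time"],q.round(3),o["position"].round(4));R=Rot.from_quat(o["tool_rot"]).as_matrix();print(R.round(3))
L1,L2,d,ph=.5895,.4065,.1111,.2812
print(q[1]+q[2]+q[4])
r=L1*np.sin(q[1])+L2*np.sin(q[1]+q[2]+ph);z=L1*np.cos(q[1])+L2*np.cos(q[1]+q[2]+ph)
p=o["position"];print("D est",(np.sqrt(p[0]**2+p[1]**2-d*d)-r)/np.sin(q[1]+q[2]+q[4]), "from z: ",p[2]-z, "= D-.0342 + D*cos", np.cos(q[1]+q[2]+q[4]))
E
```

```text
10.2 [-0.136  0.303  1.535  0.     1.004  1.57 ] [0.623  0.027  0.3304]
[[-0.135  0.293  0.946]
 [-0.991 -0.04  -0.128]
 [-0.    -0.955  0.296]]
2.8409243860077176
D est 0.3065969430169595 from z:  -0.020544574853344877 = D-.0342 + D*cos -0.9551387892485225
```

```bash
python3 -c "
from look import *
look('w1',(0,0,512,384),(0,0,512,384),1.55,1.2)
"
```

```text
10.3 [-0.137  0.304  1.534  0.     1.003  1.57 ] [0.6236 0.0264 0.3301] [ 0.2 -0.6  0.4]
```

View pics/scene_w1.png

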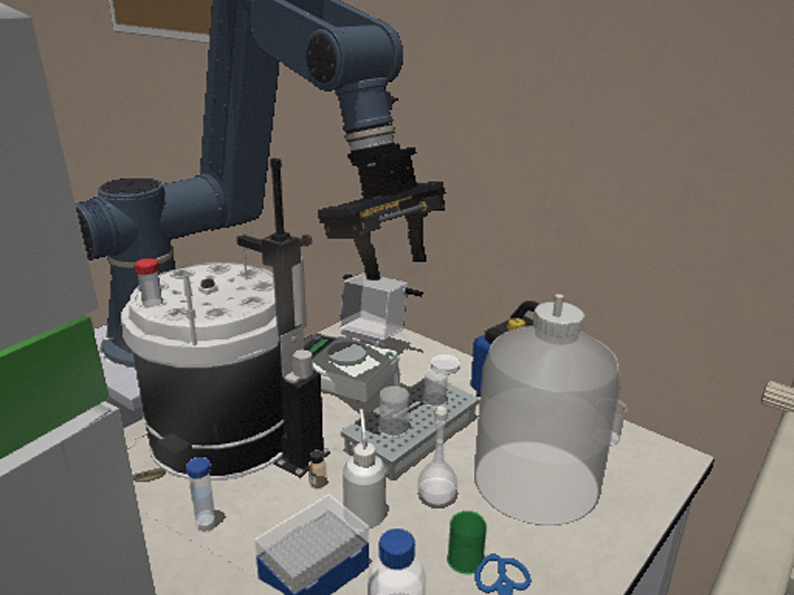

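View pics/top_w1.png

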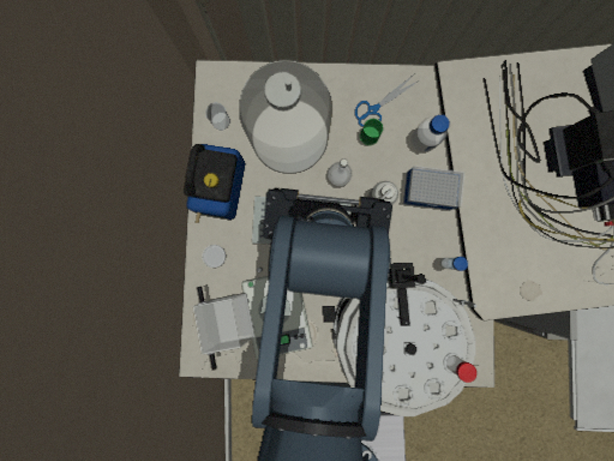

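```bash
cat > kin.py <<'E'
from h import *
L1,L2,d,ph,D=.5895,.4065,.1111,.2812,.306;H=D-.0342
def ik(tcp,R):
    """R: tool matrix. returns q list (elbow up, q5>=0)"""
    f=R[:,1];W=np.array(tcp)-D*f
    rr=np.hypot(W[0],W[1])
    if rr<d:return None
    q1=np.arctan2(W[1],W[0])-np.arcsin(d/rr);r=np.sqrt(rr*rr-d*d);z=W[2]-H
    l2=r*r+z*z;c=(l2-L1*L1-L2*L2)/(2*L1*L2)
    if abs(c)>1:return None
    g=np.arccos(c);q3=g-ph
    q2=np.arctan2(r,z)-np.arctan2(L2*np.sin(g),L1+L2*np.cos(g))
    B=Rot.from_euler('ZY',[q1,q2+q3]).as_matrix()
    # tool frame flange: approach=z. tool y=approach; at q6=0,q4=0: tool x = ? calibrated below
    T=np.column_stack([R[:,0],-R[:,2],R[:,1]])   # x, -z, y(approach): right handed
    M=B.T@T
    q4,q5,q6=Rot.from_matrix(M).as_euler('ZYZ')
    q6=(q6+OFF+np.pi)%(2*np.pi)-np.pi
    q4=(q4+1.57)%(2*np.pi)-1.57
    return np.array([q1,q2,q3,q4,q5,q6])
OFF=0
LIM=np.array([[-3.08,3.08],[-.75,2.2],[.22,2.44],[-1.43,4.57],[0,2.65],[-2.85,2.85]])
def toolR(p,h,flip=1):
    """pitch p forward from down in heading h; tool z forward-ish (flip=1)"""
    y=np.array([np.sin(p)*np.cos(h),np.sin(p)*np.sin(h),-np.cos(p)])
    z=np.array([np.cos(p)*np.cos(h),np.cos(p)*np.sin(h),np.sin(p)])*flip
    return np.column_stack([np.cross(y,z),y,z])
def ok(q):return q is not None and np.all(q>=LIM[:,0]) and np.all(q<=LIM[:,1])
E
python3 - <<'E'
from kin import *
import kin
from rig import *
o=get_obs();R=Rot.from_quat(o["tool_rot"]).as_matrix()
q=ik(o["position"],R);print(q.round(3),o["q"].round(3))
E
```

```text
[-0.137  0.304  1.534  0.     1.003 -1.572] [-0.137  0.304  1.534  0.     1.003  1.57 ]
```

```bash
sed -i 's/^OFF=0/OFF=np.pi/' kin.py; python3 - <<'E'
from kin import *
print(ik([.219,-.585,.222],Rot.from_quat([-.58,.404,-.403,.582]).as_matrix()).round(3))
G=lambda g,p,h,fl=1:(lambda R:ik(np.array(g)+.019*R[:,1],R))(toolR(p,h,fl))
for nm,g in(("stand hi",(.621,.026,.09)),("stand lie",(.621,.026,.07)),("pan",(.42,.1415,.096))):
    for h in ((-.137,) if nm!="pan" else(.07,-.6,-.9,-1.2,)):
        print(nm,h)
        for p in range(-90,95,15):
            q=G(g,np.radians(p),h);q2=G(g,np.radians(p),h,-1)
            print(p,None if q is None else q.round(2).tolist(),ok(q),ok(q2))
E
```

```text
[-1.392e+00  5.290e-01  1.432e+00  1.000e-03  1.184e+00 -1.780e-01]
stand hi -0.137
-90 [-0.14, 1.44, 0.54, -0.0, 2.73, 1.57] False False
-75 [-0.14, 1.32, 0.64, -0.0, 2.49, 1.57] True True
-60 [-0.14, 1.19, 0.79, -0.0, 2.21, 1.57] True True
-45 [-0.14, 1.05, 0.97, -0.0, 1.91, 1.57] True True
-30 [-0.14, 0.92, 1.16, -0.0, 1.58, 1.57] True True
-15 [-0.14, 0.81, 1.36, -0.0, 1.24, 1.57] True True
0 [-0.14, 0.72, 1.56, 0.0, 0.87, 1.57] True True
15 [-0.14, 0.67, 1.75, 0.0, 0.46, 1.57] True True
30 [-0.14, 0.67, 1.94, 0.08, 0.01, 1.49] True True
45 [-0.14, 0.76, 2.09, 3.14, 0.5, -1.57] True True
60 [-0.14, 0.93, 2.2, 3.14, 1.04, -1.57] True True
75 [-0.14, 1.14, 2.24, 3.14, 1.55, -1.57] True True
90 [-0.14, 1.33, 2.19, 3.14, 1.95, -1.57] True True
stand lie -0.137
-90 [-0.14, 1.47, 0.51, -0.0, 2.73, 1.57] False False
-75 [-0.14, 1.35, 0.63, -0.0, 2.47, 1.57] True True
-60 [-0.14, 1.21, 0.79, -0.0, 2.19, 1.57] True True
-45 [-0.14, 1.08, 0.97, -0.0, 1.88, 1.57] True True
-30 [-0.14, 0.95, 1.17, -0.0, 1.55, 1.57] True True
-15 [-0.14, 0.83, 1.37, -0.0, 1.2, 1.57] True True
0 [-0.14, 0.75, 
[... 2295 characters left out ...]
.57, -1.54] False False
pan -1.2
-90 [-0.44, 1.17, 1.73, 0.77, 1.75, 1.74] True True
-75 [-0.43, 1.03, 1.79, 0.74, 1.55, 1.79] True True
-60 [-0.39, 0.89, 1.85, 0.7, 1.34, 1.86] True True
-45 [-0.32, 0.76, 1.91, 0.65, 1.13, 1.97] True True
-30 [-0.22, 0.66, 1.96, 0.55, 0.92, 2.12] True True
-15 [-0.09, 0.58, 1.99, 0.36, 0.72, 2.39] True True
0 [0.07, 0.56, 2.01, 0.0, 0.57, 2.84] True True
15 [0.24, 0.58, 2.01, -0.49, 0.57, -2.85] False True
30 [0.4, 0.65, 1.99, -0.86, 0.72, -2.39] True True
45 [0.53, 0.76, 1.95, -1.05, 0.93, -2.11] True True
60 [0.62, 0.89, 1.9, -1.15, 1.16, -1.94] True True
75 [0.68, 1.03, 1.85, -1.21, 1.4, -1.83] True True
90 [0.7, 1.17, 1.78, -1.25, 1.63, -1.75] True True
```

```bash
cat > plan.py <<'E'
from kin import *
from scipy.spatial.transform import Slerp
def path(wps,n=20,v=True):
    """wps list of (tcp,R); print per-segment summaries"""
    prev=None
    for (p0,R0),(p1,R1) in zip(wps[:-1],wps[1:]):
        sl=Slerp([0,1],Rot.from_matrix([R0,R1]));Q=[]
        for t in np.linspace(0,1,n+1):
            q=ik(np.array(p0)*(1-t)+np.array(p1)*t,sl(t).as_matrix());Q.append(q)
        if any(q is None for q in Q):print("unreachable");continue
        Q=np.array(Q);bad=[i for i in range(6) if (Q[:,i]<LIM[i,0]).any() or (Q[:,i]>LIM[i,1]).any()]
        ang=np.degrees((Rot.from_matrix(R0).inv()*Rot.from_matrix(R1)).magnitude())
        print("end",Q[-1].round(2),"min q5 %.2f"%Q[:,4].min(),"bad",bad,"tot |dq|",np.abs(np.diff(Q,axis=0)).sum(0).round(2),"ang %.0f"%ang,"dist %.0f"%(1e3*np.linalg.norm(np.array(p1)-p0)),"jump %.2f"%np.abs(np.diff(Q,axis=0)).max())
def tcp(g,p,h,fl=1,back=0.):
    R=toolR(p,h,fl);return (np.array(g)+(.019-back)*R[:,1],R)
r=np.radians
E
python3 - <<'E'
from plan import *
from rig import *
o=get_obs();A=(o["position"],Rot.from_quat(o["tool_rot"]).as_matrix())
g=(.621,.026,.082)
for hB in(.3,.5,.7):
  for pB in (35,50):
    print(hB,pB);path([A,tcp((.58,.15,.26),r(pB),hB),tcp((.58,.08,.15),r(50),.0),tcp(g,r(45),-.12,1,.09),tcp(g,r(45),-.12),tcp((.621,.02,.2),r(45),-.12)])
E
```

```text
0.3 35
end [-0.02  0.33  1.93  0.56  0.35  0.77] min q5 0.35 bad [] tot |dq| [0.11 0.06 0.4  0.56 0.65 0.8 ] ang 31 dist 157 jump 0.09
end [-0.09  0.65  2.22  3.02  0.61 -1.53] min q5 0.15 bad [] tot |dq| [0.06 0.32 0.29 2.46 0.65 2.3 ] ang 23 dist 129 jump 0.29
end [-0.15  0.61  2.24  3.09  0.49 -1.55] min q5 0.49 bad [] tot |dq| [0.06 0.04 0.01 0.07 0.12 0.02] ang 8 dist 54 jump 0.01
end [-0.15  0.78  2.1   3.1   0.52 -1.56] min q5 0.49 bad [] tot |dq| [0.   0.17 0.14 0.01 0.03 0.01] ang 0 dist 90 jump 0.01
end [-0.16  0.5   2.05  2.99  0.19 -1.45] min q5 0.19 bad [] tot |dq| [0.01 0.28 0.05 0.12 0.33 0.11] ang 0 dist 118 jump 0.02
0.3 50
end [-0.07  0.37  2.11  2.11  0.33 -0.81] min q5 0.23 bad [] tot |dq| [0.07 0.14 0.58 2.11 0.87 2.38] ang 41 dist 155 jump 0.30
end [-0.09  0.65  2.22  3.02  0.61 -1.53] min q5 0.33 bad [] tot |dq| [0.02 0.28 0.11 0.91 0.27 0.72] ang 17 dist 133 jump 0.07
end [-0.15  0.61  2.24  3.09  0.49 -1.55] min q5 0.49 bad [] tot |dq| [0.06 0.04 0.01 0.07 0.12 0.02] ang 8 dist 54 jump 0.01
end [-0.15  0.78  2.1   3.1   0.52 -1.56] min q5 0.49 bad [] tot |dq|
[... 2051 characters left out ...]
| [0.01 0.28 0.05 0.12 0.33 0.11] ang 0 dist 118 jump 0.02
0.7 50
end [-0.25  0.4   2.04  1.44  0.68 -0.57] min q5 0.55 bad [] tot |dq| [0.12 0.17 0.5  1.44 0.58 2.14] ang 57 dist 160 jump 0.14
end [-0.09  0.65  2.22  3.02  0.61 -1.53] min q5 0.52 bad [] tot |dq| [0.17 0.25 0.19 1.58 0.25 0.96] ang 40 dist 136 jump 0.09
end [-0.15  0.61  2.24  3.09  0.49 -1.55] min q5 0.49 bad [] tot |dq| [0.06 0.04 0.01 0.07 0.12 0.02] ang 8 dist 54 jump 0.01
end [-0.15  0.78  2.1   3.1   0.52 -1.56] min q5 0.49 bad [] tot |dq| [0.   0.17 0.14 0.01 0.03 0.01] ang 0 dist 90 jump 0.01
end [-0.16  0.5   2.05  2.99  0.19 -1.45] min q5 0.19 bad [] tot |dq| [0.01 0.28 0.05 0.12 0.33 0.11] ang 0 dist 118 jump 0.02
```

```bash
python3 - <<'E'
from h import *
t=np.load('pics/top_k5.npz');s=np.load('pics/scene_k5.npz')
tr=lambda x,y:ray(t,170+(x+.5)/3.5-.5,140+(y+.5)/3.5-.5)
sr=lambda x,y:ray(s,180+(x+.5)/3.7-.5,150+(y+.5)/3.7-.5)
def tri(a,b):
    (o1,d1),(o2,d2)=a,b;A=np.column_stack([d1,-d2]);k=np.linalg.lstsq(A,o2-o1,rcond=None)[0]
    p,q=o1+k[0]*d1,o2+k[1]*d2;return ((p+q)/2).round(4),np.linalg.norm(p-q).round(4)
print("spout tip",tri(tr(445,140),sr(197,425)))
print("bottle cap",tri(tr(532,68),sr(207,515)))
print("flask top",tri(tr(396,5),sr(388,425)))
print("pan",tri(tr(206,412),sr(163,289)))
print("beaker top",tri(tr(344,154),sr(275,385)),"green dot",tri(tr(136,340),sr(263,290)))
print("shadow?",atz(t,170+445/3.5,140+140/3.5,.0))
E
```

```text
spout tip (array([ 0.6251, -0.0542,  0.1229]), np.float64(0.0078))
bottle cap (array([ 0.6826, -0.1212,  0.1211]), np.float64(0.0008))
flask top (array([ 0.7333, -0.0133,  0.1471]), np.float64(0.0089))
pan (array([0.4194, 0.1435, 0.0554]), np.float64(0.0016))
beaker top (array([0.6213, 0.0264, 0.109 ]), np.float64(0.0013)) green dot (array([0.4785, 0.2001, 0.05  ]), np.float64(0.0015))
shadow? [ 0.6389709  -0.06688176  0.        ]
```

```bash
cat > coll.py <<'E'
from plan import *
t=np.load('pics/top_k5.npz');dp=t["depth"]
vv,uu=np.mgrid[0:384,0:512]
Rc=cv2.Rodrigues(t["rvec"])[0];K=t["camera_matrix"]
X=np.stack([(uu-K[0,2])/K[0,0]*dp,(vv-K[1,2])/K[1,1]*dp,dp],-1)-np.ravel(t["tvec"])
Pw=(X@Rc)[dp>.3]
x0,y0,cs=.1,-.4,.005;nx,ny=180,180
HM=np.zeros((nx,ny))
m=(Pw[:,2]<.42)
ii=((Pw[:,0]-x0)/cs).astype(int);jj=((Pw[:,1]-y0)/cs).astype(int)
k=m&(ii>=0)&(jj>=0)&(ii<nx)&(jj<ny)
np.maximum.at(HM,(ii[k],jj[k]),Pw[k,2])
gx=x0+(np.arange(nx)+.5)*cs;gy=y0+(np.arange(ny)+.5)*cs
GX,GY=np.meshgrid(gx,gy,indexing='ij')
HM[np.hypot(GX-.6213,GY-.0264)<.04]=.045      # remove beaker (plate)
def setmax(mask,h):HM[mask]=np.maximum(HM[mask],h)
setmax(np.hypot(GX-.632,GY-.130)<.023,.101)
setmax(np.hypot(GX-.509,GY+.088)<.03,.50)
HMraw=HM.copy()
HM=cv2.dilate(HM,np.ones((3,3)))
# open cover box (balance axes rel. pan), points handled separately
yaw=.18;ex=np.array([np.cos(yaw),np.sin(yaw),0]);ey=np.array([-np.sin(yaw),np.cos(yaw),0]);PAN=np.array([.4195,.143,.062])
def body(tc,R,grip=.0585):
    x,y,z=R.T;g=np.array(tc)-.019*y;S=[]
    a=np.linspace
    for b in a(.051,.11,7):
        for c in a(-.0375,.0375,7):
            for e in a(-.095,.095,20):S.append(g-b*y+c*z+e*x)
    for b in a(.11,.29,10):
        for th in a(0,2*np.pi,12,endpoint=False):S.append(g-b*y+.05*(np.cos(th)*x+np.sin(th)*z))
    for b in a(-.019,.05,8):
        for e in (-grip,grip,-grip+.014,grip-.014):
            for c in(-.01,.01):S.append(g-b*y+e*x+c*z)
    n1=len(S)
    W=g-.287*y
    q=ik(tc,R)
    if q is not None:
        q1=q[0];rad=np.array([np.cos(q1),np.sin(q1),0]);lat=np.array([-np.sin(q1),np.cos(q1),0])
        E=lat*d+rad*L1*np.sin(q[1])+np.array([0,0,H+L1*np.cos(q[1])])
        fd=rad*np.sin(q[1]+q[2])+np.array([0,0,np.cos(q[1]+q[2])])
        up=np.cross(fd,lat)
        for s in a(-.05,.39,15):
            for th in a(0,2*np.pi,12,endpoint=False):S.append(W-s*fd+.08*(np.cos(th)*lat+np.sin(th)*up))
    return np.array(S)
def clear(tc,R,grip=.0585,cover=False):
    S=body(tc,R,grip)
    i=np.clip(((S[:,0]-x0)/cs).astype(int),0,nx-1);j=np.clip(((S[:,1]-y0)/cs).astype(int),0,ny-1)
    c=S[:,2]-HM[i,j];out=np.abs(S[:,0]-.55)>.45
    k=c.argmin();res=c[k]
    if cover:
        rel=S-PAN;u=rel@ex;l=rel@ey-.062;zz=S[:,2]-.06   # hinge frame
        # inside box region: beyond face line from (-.008,.0126) to (.0103,.113)
        face=-.008+(zz-.0126)*.0183/.1004
        ins=(np.abs(u)<.06)&(zz<.125)&(l>face-.008)&(zz>-.01)
        ins|=(np.abs(u)<.10)&(np.hypot(l-.080,zz-.085)<.015)
        if ins.any():res=min(res,-.05)
    return res,S[k]
E
python3 - <<'E'
from coll import *
im=(np.clip(HM.T[::-1,:]/.4,0,1)*255).astype(np.uint8)
im=np.rot90(im,1)  # just view
cv2.imwrite("pics/hm.png",cv2.resize(cv2.applyColorMap(np.ascontiguousarray((np.clip(HM[::-1,::-1]/.4,0,1)*255).astype(np.uint8)),cv2.COLORMAP_JET),(600,600),interpolation=cv2.INTER_NEAREST))
print("grasp1: theta, h(f heading), clr")
for z in(.085,.095):
 for th in(15,30,45,60):
  L=[]
  for h in np.arange(-3.1,3.1,.2):
    w=tcp((.6213,.0264,z),r(th),h)
    q=[ik(*w),ik(*tcp((.6213,.0264,z),r(th),h,-1))]
    c,s=clear(*w)
    if c>.004 and(ok(q[0]) or ok(q[1])):L.append((h.round(1),round(c*1e3),ok(q[0]),ok(q[1]),q[0].round(1)[3:].tolist()))
  print(z,th,*L,sep="\n  ")
E
```

```text
grasp1: theta, h(f heading), clr
0.085
  15
  (np.float64(-3.1), 15, np.True_, np.True_, [-0.0, 1.2, -1.7])
  (np.float64(-2.9), 16, np.True_, np.True_, [-0.1, 1.2, -1.9])
  (np.float64(-2.7), 15, np.True_, np.True_, [-0.1, 1.2, -2.0])
  (np.float64(-2.5), 16, np.True_, np.True_, [-0.2, 1.2, -2.2])
  (np.float64(-2.3), 16, np.True_, np.True_, [-0.2, 1.1, -2.3])
  (np.float64(-2.1), 14, np.True_, np.True_, [-0.3, 1.1, -2.5])
  (np.float64(-1.9), 16, np.True_, np.True_, [-0.3, 1.0, -2.7])
  (np.float64(-1.7), 15, np.True_, np.True_, [-0.3, 0.9, -2.8])
  (np.float64(-1.5), 15, np.False_, np.True_, [-0.4, 0.8, -3.0])
  (np.float64(-1.3), 16, np.False_, np.True_, [-0.4, 0.8, 3.1])
  (np.float64(-1.1), 16, np.False_, np.True_, [-0.4, 0.7, 2.9])
  (np.float64(-0.9), 16, np.True_, np.True_, [-0.3, 0.6, 2.7])
  (np.float64(-0.7), 15, np.True_, np.True_, [-0.3, 0.6, 2.4])
  (np.float64(-0.5), 15, np.True_, np.True_, [-0.2, 0.5, 2.2])
  (np.float64(-0.3), 15, np.True_, np.True_, [-0.1, 0.5, 1.8])
  (np.float64(2.9), 17, np.True_, np.True_, [0.0, 1.2, -1.5])
0.085
  30
  (np.float64(-2.3), 9, np
[... 1507 characters left out ...]
np.True_, [0.0, 1.2, -1.5])
0.095
  30
  (np.float64(-3.1), 12, np.True_, np.True_, [-0.1, 1.6, -1.7])
  (np.float64(-2.9), 11, np.True_, np.True_, [-0.2, 1.6, -1.8])
  (np.float64(-2.3), 19, np.True_, np.True_, [-0.4, 1.4, -2.2])
  (np.float64(-2.1), 24, np.True_, np.True_, [-0.4, 1.3, -2.4])
  (np.float64(-1.9), 24, np.True_, np.True_, [-0.5, 1.2, -2.5])
  (np.float64(-1.7), 24, np.True_, np.True_, [-0.6, 1.1, -2.6])
  (np.float64(-1.1), 26, np.False_, np.True_, [-0.8, 0.7, -2.9])
  (np.float64(-0.7), 11, np.False_, np.True_, [-1.0, 0.4, -3.1])
  (np.float64(-0.5), 18, np.False_, np.True_, [-1.1, 0.3, 3.1])
  (np.float64(2.9), 25, np.True_, np.True_, [0.0, 1.6, -1.5])
0.095
  45
0.095
  60
```

View pics/hm.png

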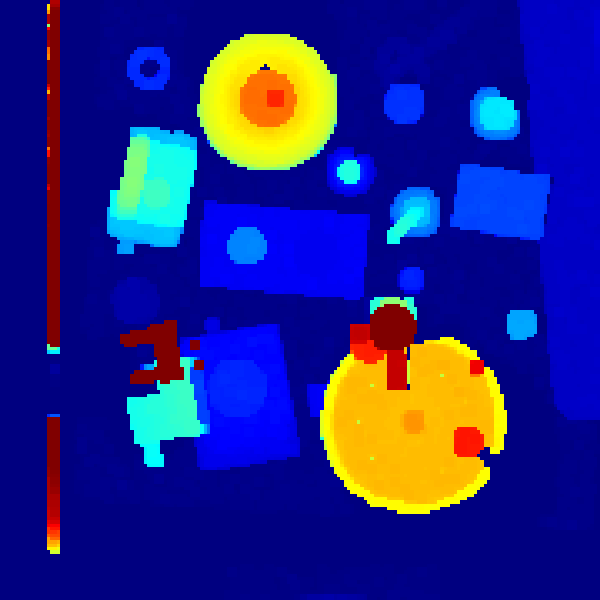

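```bash
python3 - <<'E'
from coll import *
for z in(.095,.1):
 for th in(35,40,45,50):
  L=[]
  for h in np.arange(-3.1,3.1,.1):
    w=tcp((.6213,.0264,z),r(th),h)
    q=[ik(*w),ik(*tcp((.6213,.0264,z),r(th),h,-1))]
    c,s=clear(*w,.050)
    if c>.003 and(ok(q[0]) or ok(q[1])):L.append((h.round(1),round(c*1e3),ok(q[0]),ok(q[1]),q[0].round(1)[3:].tolist()))
  print(z,th,*L,sep="\n  ")
# lay search
flat=[]
K=8
res=[]
for phi in(40,45,50,55,60):
  for X in np.arange(.45,.70,.02):
    for Y in np.arange(-.32,.36,.02):
      sub=HMraw[(np.hypot(GX-X,GY-Y)<.042)]
      if sub.max()>.06 or sub.max()-np.median(sub)>.008: continue
      base=.045 if np.median(sub)>.035 else 0
      for h in np.arange(-3.1,3.1,.2):
        w=tcp((X,Y,base+.026),r(phi),h);q=ik(*w);qb=ik(*tcp((X,Y,base+.026),r(phi),h,-1))
        if not(ok(q) or ok(qb)):continue
        c,s=clear(*w,.045)
        if c<.003:continue
        for th2 in(45,30,15):
          w2=tcp((X,Y,base+.026),r(th2),h+np.pi);q2=ik(*w2);q2b=ik(*tcp((X,Y,base+.026),r(th2),h+np.pi,-1))
          if not(ok(q2) or ok(q2b)):continue
          c2,s2=clear(*w2,.045)
          if c2<.003:continue
          res.append((phi,th2,round(X,2),round(Y,2),base,round(h,1),round(c*1e3),round(c2*1e3),q[3:].round(1).tolist(),q2[3:].round(1).tolist()))
import collections
print(collections.Counter((a[0],a[1],a[4]) for a in res))
for key in sorted(set((a[0],a[1]) for a in res)):
  s=sorted([a for a in res if a[:2]==key],key=lambda a:-min(a[6],a[7]))[:5]
  print(*s,sep="\n")
E
```

```text
0.095
  35
  (np.float64(-2.4), 10, np.True_, np.True_, [-0.4, 1.5, -2.2])
  (np.float64(-2.3), 14, np.True_, np.True_, [-0.4, 1.5, -2.2])
  (np.float64(-2.2), 14, np.True_, np.True_, [-0.5, 1.4, -2.3])
  (np.float64(-1.9), 24, np.True_, np.True_, [-0.6, 1.3, -2.4])
  (np.float64(2.9), 8, np.True_, np.True_, [0.0, 1.7, -1.5])
0.095
  40
  (np.float64(-2.3), 5, np.True_, np.True_, [-0.5, 1.6, -2.2])
  (np.float64(-0.5), 8, np.True_, np.True_, [4.2, 0.4, -2.2])
0.095
  45
0.095
  50
0.1
  35
  (np.float64(-2.4), 15, np.True_, np.True_, [-0.4, 1.5, -2.2])
  (np.float64(-2.3), 19, np.True_, np.True_, [-0.4, 1.5, -2.2])
  (np.float64(-2.2), 19, np.True_, np.True_, [-0.5, 1.4, -2.3])
  (np.float64(-1.9), 29, np.True_, np.True_, [-0.6, 1.3, -2.4])
  (np.float64(2.9), 13, np.True_, np.True_, [0.0, 1.7, -1.5])
0.1
  40
  (np.float64(-2.3), 10, np.True_, np.True_, [-0.5, 1.6, -2.2])
  (np.float64(-0.5), 13, np.True_, np.True_, [4.3, 0.4, -2.3])
0.1
  45
0.1
  50
Counter()
```

```bash
python3 - <<'E'
s=open('coll.py').read()
s=s.replace("HMraw=HM.copy()","HM[HM<.012]=0\nHM[(HM>.03)&(HM<.056)&(GX>.55)&(GX<.70)&(GY>-.06)&(GY<.2)]=.045\nHMraw=HM.copy()")
open('coll.py','w').write(s)
E
cat > lay.py <<'E'
from coll import *
import collections
GP=.014
def tc_(g,p,h,fl=1):
    R=toolR(p,h,fl);return (np.array(g)+GP*R[:,1],R)
res=[];cnt=collections.Counter()
for X in np.arange(.42,.72,.02):
    for Y in np.arange(-.34,.38,.02):
      sub=HMraw[(np.hypot(GX-X,GY-Y)<.036)]
      if sub.max()>.05 or sub.max()!=sub.min(): continue
      base=sub.max();cnt['flat']+=1
      for h in np.arange(-3.1,3.1,.2):
       g=(X,Y,base+.0255)
       A=[]
       for phi in(40,50,60,65):
        w=tc_(g,r(phi),h);q=ik(*w);qb=ik(*tc_(g,r(phi),h,-1))
        if not(ok(q) or ok(qb)):continue
        c,s=clear(*w,.045)
        if c>.002:A.append((phi,round(c*1e3),q[3:].round(1).tolist()))
       if not A:continue
       for th2 in(45,30,15):
          w2=tc_(g,r(th2),h+np.pi);q2=ik(*w2);q2b=ik(*tc_(g,r(th2),h+np.pi,-1))
          if not(ok(q2) or ok(q2b)):continue
          c2,s2=clear(*w2,.045)
          if c2>.002:
            for a in A:res.append((a[0],th2,round(X,2),round(Y,2),base,round(h,1),a[1],round(c2*1e3),a[2],q2[3:].round(1).tolist()))
print(cnt,collections.Counter((a[0],a[1],a[4]) for a in res))
for key in sorted(set((a[0],a[1]) for a in res)):
  s=sorted([a for a in res if a[:2]==key],key=lambda a:-min(a[6],a[7]))[:7]
  print(*s,sep="\n")
E
python3 lay.py
```

```text
Counter({'flat': 62}) Counter({(50, 15, np.float64(0.045)): 1, (40, 30, np.float64(0.045)): 1})
(40, 30, np.float64(0.6), np.float64(0.06), np.float64(0.045), np.float64(-0.3), 8, 5, [3.7, 0.4, -1.8], [0.1, 1.5, -1.4])
(50, 15, np.float64(0.6), np.float64(0.04), np.float64(0.045), np.float64(-0.5), 5, 9, [3.9, 0.7, -1.8], [0.1, 1.1, -1.3])
```

```bash
cat > lay2.py <<'E'
from coll import *
import collections,pickle
GP=.014
def tc_(g,p,h,fl=1):
    R=toolR(p,h,fl);return (np.array(g)+GP*R[:,1],R)
F={}
cnt=collections.Counter()
hs=np.round(np.arange(-3.0,3.2,.2),1)
cells=[]
for X in np.arange(.42,.70,.02):
    for Y in np.arange(-.34,.36,.02):
      sub=HMraw[(np.hypot(GX-X,GY-Y)<.036)]
      md=np.median(sub)
      if sub.max()>.05 or sub.max()-md>.016 :continue
      if md>.02 and sub.min()<.03: continue
      base=.045 if md>.02 else 0.
      cells.append((round(X,2),round(Y,2),base))
print(len(cells),cells)
for (X,Y,base) in cells:
  for th in (0,15,25,35,45,55,65,75):
    for h in hs:
        g=(X,Y,base+.0255)
        w=tc_(g,r(th),h);q=ik(*w);qb=ik(*tc_(g,r(th),h,-1))
        if not(ok(q) or ok(qb)):continue
        c,s=clear(*w,.045)
        if c>.001:F[(X,Y,th,h)]=(c,q)
pickle.dump((cells,F),open('lay.pkl','wb'))
print(collections.Counter(k[2] for k in F))
best=[]
for (X,Y,th,h),(c,q) in F.items():
    for h2 in hs:
        dh=abs((h2-h-np.pi+np.pi)%(2*np.pi)-np.pi)
        if dh>.12:continue
        for t2 in(0,15,25,35,45,55,65,75):
            if (X,Y,t2,h2) in F: best.append((th+t2,th,t2,X,Y,h,h2,round(c*1e3),round(F[(X,Y,t2,h2)][0]*1e3),q[3:].round(1).tolist(),F[(X,Y,t2,h2)][1][3:].round(1).tolist()))
best.sort(key=lambda b:-b[0])
print(len(best));print(*best[:40],sep="\n")
E
python3 lay2.py
```

```text
59 [(np.float64(0.42), np.float64(-0.28), 0.0), (np.float64(0.42), np.float64(0.34), 0.0), (np.float64(0.44), np.float64(-0.28), 0.0), (np.float64(0.44), np.float64(0.34), 0.0), (np.float64(0.46), np.float64(-0.28), 0.0), (np.float64(0.46), np.float64(0.04), 0.0), (np.float64(0.46), np.float64(0.34), 0.0), (np.float64(0.48), np.float64(0.02), 0.0), (np.float64(0.48), np.float64(0.04), 0.0), (np.float64(0.5), np.float64(0.02), 0.0), (np.float64(0.5), np.float64(0.04), 0.0), (np.float64(0.52), np.float64(-0.22), 0.0), (np.float64(0.52), np.float64(-0.2), 0.0), (np.float64(0.52), np.float64(0.02), 0.0), (np.float64(0.52), np.float64(0.04), 0.0), (np.float64(0.54), np.float64(-0.22), 0.0), (np.float64(0.54), np.float64(-0.2), 0.0), (np.float64(0.54), np.float64(-0.18), 0.0), (np.float64(0.54), np.float64(-0.16), 0.0), (np.float64(0.54), np.float64(0.3), 0.0), (np.float64(0.56), np.float64(-0.24), 0.0), (np.float64(0.56), np.float64(-0.22), 0.0), (np.float64(0.56), np.float64(-0.2), 0.0), (np.float64(0.56), np.float64(-0.18), 0.0), (np.float64(0.56), np.float64(0.24), 0.0), (np.float64(0.
[... 5855 characters left out ...]
loat64(0.8), np.float64(-2.4), 11, 2, [0.0, 0.8, 0.6], [-0.4, 1.5, -2.1])
(35, 0, 35, np.float64(0.6), np.float64(0.02), np.float64(1.2), np.float64(-2.0), 11, 8, [0.0, 0.8, 0.2], [-0.6, 1.3, -2.3])
(35, 35, 0, np.float64(0.6), np.float64(0.02), np.float64(-2.4), np.float64(0.8), 2, 11, [-0.4, 1.5, -2.1], [0.0, 0.8, 0.6])
(35, 35, 0, np.float64(0.6), np.float64(0.02), np.float64(-2.0), np.float64(1.2), 8, 11, [-0.6, 1.3, -2.3], [0.0, 0.8, 0.2])
(35, 0, 35, np.float64(0.62), np.float64(0.02), np.float64(1.0), np.float64(-2.2), 11, 2, [0.0, 0.8, 0.4], [-0.5, 1.4, -2.3])
(35, 35, 0, np.float64(0.62), np.float64(0.02), np.float64(-2.2), np.float64(1.0), 2, 11, [-0.5, 1.4, -2.3], [0.0, 0.8, 0.4])
```

```bash
python3 - <<'E'
from coll import *
GP=.014
def tc_(g,p,h,fl=1):
    R=toolR(p,h,fl);return (np.array(g)+GP*R[:,1],R)
for phi in(-25,-30,-35,-40,-45):
  o=[]
  for X in(.59,.60,.61,.62):
    for Y in(.02,.03,.04,.05,.06):
      for h in(-.5,-.4,-.3,-.2,-.1,0,.1):
        for z in(.0705,.08):
          c,s=clear(*tc_((X,Y,z),r(phi),h),.045)
          o.append((round(c*1e3),X,Y,h,z,s.round(3).tolist(),ik(*tc_((X,Y,z),r(phi),h)).round(1)[3:].tolist()))
  o.sort(key=lambda a:-a[0]);print(phi,*[a for a in o if a[4]<.075][:4],*[a for a in o if a[4]>.075][:2],sep="\n ")
print("grasp1 radial")
for p in(10,15,18,20,22,25,30):
  for h in(-.5,-.4,-.3,-.2,-.1,.0):
    for z in(.09,.1):
      w=tc_((.6213,.0264,z),r(p),h);c,s=clear(*w,.0585);q=ik(*w)
      if c>.003 : print(p,h,z,round(c*1e3),s.round(2),ok(q),q.round(2)[3:])
print("final")
for th in(60,65,70,75,80):
  for z in(.1,.108):
    for h in np.arange(-1.6,.3,.1):
      w=tc_((.4195,.143,z),r(-th),h);w2=tc_((.4195,.143,z),r(-th),h,-1);c,s=clear(*w,.047,True)
      if c>.002:print(th,z,round(h,1),round(c*1e3),ok(ik(*w)),ok(ik(*w2)),ik(*w2).round(2))
E
```

```text
-25
 (9, 0.59, 0.03, -0.2, 0.0705, [0.602, 0.073, 0.054], [0.0, 1.4, 1.6])
 (9, 0.59, 0.04, -0.3, 0.0705, [0.606, 0.082, 0.054], [0.1, 1.4, 1.7])
 (9, 0.59, 0.05, -0.4, 0.0705, [0.61, 0.09, 0.054], [0.1, 1.4, 1.8])
 (9, 0.59, 0.05, -0.3, 0.0705, [0.606, 0.092, 0.054], [0.1, 1.4, 1.7])
 (18, 0.59, 0.03, -0.2, 0.08, [0.602, 0.073, 0.063], [0.0, 1.4, 1.6])
 (18, 0.59, 0.04, -0.3, 0.08, [0.606, 0.082, 0.063], [0.1, 1.4, 1.7])
-30
 (8, 0.59, 0.04, -0.3, 0.0705, [0.605, 0.082, 0.053], [0.1, 1.5, 1.7])
 (8, 0.59, 0.05, -0.4, 0.0705, [0.609, 0.091, 0.053], [0.1, 1.5, 1.8])
 (8, 0.59, 0.05, -0.3, 0.0705, [0.605, 0.092, 0.053], [0.1, 1.5, 1.7])
 (8, 0.59, 0.06, -0.4, 0.0705, [0.609, 0.101, 0.053], [0.1, 1.5, 1.8])
 (18, 0.59, 0.04, -0.3, 0.08, [0.605, 0.082, 0.063], [0.1, 1.5, 1.7])
 (18, 0.59, 0.05, -0.4, 0.08, [0.609, 0.091, 0.063], [0.1, 1.5, 1.8])
-35
 (6, 0.59, 0.06, -0.4, 0.0705, [0.774, 0.06, 0.249], [0.1, 1.6, 1.8])
 (4, 0.59, 0.04, -0.3, 0.0705, [0.781, 0.056, 0.249], [0.1, 1.6, 1.7])
 (4, 0.59, 0.05, -0.3, 0.0705, [0.78, 0.066, 0.249], [0.1, 1.6, 1.7])
 (2, 0.59, 0.06, -0.3, 0.0705, 
[... 2555 characters left out ...]
 ]
20 -0.4 0.09 28 [0.64 0.08 0.07] True [-0.3   0.37  2.14]
20 -0.4 0.1 38 [0.64 0.08 0.08] True [-0.28  0.39  2.13]
20 -0.3 0.09 28 [0.63 0.08 0.07] True [-0.2   0.34  1.94]
20 -0.3 0.1 38 [0.63 0.08 0.08] True [-0.19  0.36  1.93]
22 -0.5 0.09 25 [0.62 0.14 0.13] True [-0.47  0.36  2.42]
22 -0.5 0.1 35 [0.62 0.14 0.14] True [-0.44  0.38  2.39]
22 -0.3 0.09 28 [0.63 0.08 0.07] True [-0.26  0.29  2.01]
22 -0.3 0.1 38 [0.63 0.08 0.08] True [-0.24  0.31  1.99]
25 -0.5 0.09 22 [0.62 0.14 0.12] True [-0.66  0.31  2.62]
25 -0.5 0.1 32 [0.62 0.14 0.13] True [-0.62  0.32  2.58]
30 -0.5 0.09 18 [0.61 0.14 0.12] False [-1.14  0.25  3.11]
30 -0.5 0.1 28 [0.61 0.14 0.13] False [-1.06  0.26  3.03]
final
```

```bash
python3 - <<'E'
from coll import *
GP=.016
def tc_(g,p,h,fl=1):
    R=toolR(p,h,fl);return (np.array(g)+GP*R[:,1],R)
for th in(40,50,60,70,75):
  for z in(.1,.108):
    o=[]
    for h in np.arange(-1.6,.3,.1):
      w=tc_((.4195,.143,z),r(-th),h);c,s=clear(*w,.042,False);c2,s2=clear(*w,.042,True)
      o.append((round(c*1e3),c2>-.05,round(h,1),s.round(3).tolist(),ok(ik(*w)),ik(*w).round(2).tolist()))
    o.sort(key=lambda a:-a[0]-100*a[1]);print(th,z,*o[:3],sep="\n ")
print("lay")
for X in(.61,.62,.63):
  for p,z in((-35,.098),(-30,.085),(-25,.0705),(-20,.0705)):
    for h in(-.4,-.3,-.2):
      c,s=clear(*tc_((X,.045,z),r(p),h),.045);print(X,p,z,h,round(c*1e3),s.round(2))
print("g2")
for p in(15,20,25):
  for h in(-.4,-.3,-.2):
    for X in(.585,.6):
      w=tc_((X,.05,.0705),r(p),h);c,s=clear(*w,.045);print(p,h,X,round(c*1e3),s.round(2),ik(*w).round(2))
E
```

```text
40
 0.1
 (-167, np.False_, np.float64(-0.8), [0.527, -0.068, 0.333], np.True_, [-0.19, 0.75, 1.77, 0.4, 1.25, 1.93])
 (-197, np.False_, np.float64(-1.6), [0.5, -0.077, 0.303], np.True_, [-0.37, 0.69, 2.11, 0.91, 0.87, 2.01])
 (-198, np.False_, np.float64(-1.5), [0.497, -0.109, 0.302], np.True_, [-0.36, 0.69, 2.06, 0.83, 0.92, 2.02])
40
 0.108
 (-160, np.False_, np.float64(-0.8), [0.527, -0.068, 0.34], np.True_, [-0.19, 0.73, 1.77, 0.4, 1.27, 1.94])
 (-187, np.False_, np.float64(-1.6), [0.5, -0.077, 0.313], np.True_, [-0.37, 0.67, 2.1, 0.9, 0.88, 2.03])
 (-188, np.False_, np.float64(-1.5), [0.497, -0.11, 0.312], np.True_, [-0.36, 0.67, 2.06, 0.81, 0.93, 2.04])
50
 0.1
 (-202, np.False_, np.float64(-0.7), [0.519, -0.057, 0.298], np.True_, [-0.19, 0.84, 1.67, 0.39, 1.45, 1.87])
 (-244, np.False_, np.float64(-1.6), [0.502, -0.078, 0.256], np.True_, [-0.46, 0.78, 2.1, 0.97, 1.0, 1.86])
 (-244, np.False_, np.float64(-1.5), [0.479, -0.079, 0.256], np.True_, [-0.43, 0.78, 2.05, 0.88, 1.05, 1.89])
50
 0.108
 (-195, np.False_, np.float64(-0.7), [0.519, -0.057, 0.305], np.True_, [-0.19, 0.82, 1
[... 4309 characters left out ...]
12] [-0.07  0.67  1.9  -0.34  0.24  2.12]
20 -0.3 0.6 7 [0.61 0.09 0.05] [-0.06  0.68  1.86 -0.3   0.27  2.09]
20 -0.2 0.585 -264 [ 0.51 -0.03  0.11] [-0.09  0.67  1.91 -0.18  0.22  1.85]
20 -0.2 0.6 -217 [ 0.51 -0.03  0.15] [-0.08  0.68  1.87 -0.16  0.25  1.84]
25 -0.4 0.585 7 [0.6  0.09 0.05] [-0.03  0.69  1.94 -0.95  0.19  2.86]
25 -0.4 0.6 7 [0.62 0.09 0.05] [-0.03  0.69  1.9  -0.84  0.21  2.74]
25 -0.3 0.585 -263 [ 0.51 -0.03  0.11] [-0.05  0.68  1.95 -0.9   0.13  2.69]
25 -0.3 0.6 7 [0.61 0.09 0.05] [-0.05  0.69  1.92 -0.75  0.15  2.54]
25 -0.2 0.585 -269 [ 0.51 -0.03  0.1 ] [-0.08  0.68  1.97 -0.67  0.08  2.35]
25 -0.2 0.6 -241 [ 0.51 -0.03  0.13] [-0.08  0.69  1.93 -0.51  0.11  2.19]
```

```bash
cat > mv.py <<'E'
from coll import *
from rig import *
def cur():
    o=get_obs();return np.array(o["position"]),Rot.from_quat(o["tool_rot"]).as_matrix()
def g2t(g,p,h,fl=1,GP=.016,back=0.):
    R=toolR(r(p),h,fl);return (np.array(g)+(GP-back)*R[:,1],R)
def rel(wps,start=None):
    p0,R0=start or cur()
    for p,R in wps:
        rv=Rot.from_matrix(R0.T@R).as_rotvec();print("row",(R0.T@(p-p0)*1e3).round(1).tolist(),rv.round(3).tolist(),"| clr",round(clear(p,R,.05)[0]*1e3))
    path([(p0,R0)]+list(wps))
E
python3 - <<'E'
from mv import *
print(cur())
g=(.6213,.0264,.1)
rel([g2t(g,20,-.4,back=.09),g2t(g,20,-.4)])
E
```

```text
(array([0.62357739, 0.02642273, 0.33009673]), array([[-1.35251560e-01,  2.93509700e-01,  9.46339829e-01],
       [-9.90811291e-01, -4.00301476e-02, -1.29192001e-01],
       [-3.69825139e-05, -9.55117607e-01,  2.96226864e-01]]))
row [-6.3, 145.4, -73.0] [0.048, 0.251, -0.084] | clr -150
row [1.8, 235.0, -69.7] [0.048, 0.251, -0.084] | clr 37
end [-0.07  0.48  1.8  -0.22  0.55  2.07] min q5 0.55 bad [] tot |dq| [0.07 0.17 0.26 0.22 0.46 0.5 ] ang 15 dist 163 jump 0.03
end [-0.09  0.65  1.79 -0.28  0.39  2.13] min q5 0.39 bad [] tot |dq| [0.02 0.17 0.01 0.07 0.16 0.06] ang 0 dist 90 jump 0.01
```

```bash
python3 - <<'E'
from mv import *
g=np.array((.6213,.0264,.1))
w=g2t(g,20,-.4,back=.09);print(clear(*w,.05))
for dz in(.04,.08,.1,.15,.2):
    print(dz,clear(*g2t(g+[0,0,dz],20,-.4),.05),clear(*g2t(g+[0,0.02,dz],20,-.4),.05)[0])
print(HM[80:84,55:80].round(2))
E
```

```text
(np.float64(-0.15044983905045234), array([ 0.50648539, -0.02819908,  0.22248998]))
0.04 (np.float64(0.07654471663416877), array([0.63715612, 0.07398136, 0.12154472])) 0.06685813865861712
0.08 (np.float64(0.11654471663416878), array([0.63715612, 0.07398136, 0.16154472])) 0.10685813865861712
0.1 (np.float64(0.13654471663416878), array([0.63715612, 0.07398136, 0.18154472])) 0.12685813865861714
0.15 (np.float64(0.18654471663416877), array([0.63715612, 0.07398136, 0.23154472])) 0.17685813865861713
0.2 (np.float64(0.23654471663416887), array([0.63715612, 0.07398136, 0.28154472])) 0.22685813865861718
[[0.5  0.5  0.5  0.5  0.5  0.5  0.5  0.5  0.5  0.5  0.5  0.5  0.5  0.5
  0.37 0.37 0.38 0.38 0.38 0.37 0.   0.   0.   0.   0.  ]
 [0.5  0.5  0.5  0.5  0.5  0.5  0.5  0.5  0.5  0.5  0.5  0.5  0.5  0.5
  0.37 0.37 0.38 0.38 0.38 0.37 0.   0.   0.   0.   0.  ]
 [0.5  0.5  0.5  0.5  0.5  0.5  0.5  0.5  0.5  0.5  0.5  0.5  0.5  0.5
  0.37 0.37 0.37 0.37 0.37 0.37 0.   0.   0.   0.   0.  ]
 [0.5  0.5  0.5  0.5  0.5  0.5  0.5  0.5  0.5  0.5  0.5  0.5  0.5  0.5
  0.   0.   0.   0.   0.   0.   0.   0.   0.   0.   0.  ]]
```

```bash
python3 - <<'E'
from mv import *
g=np.array((.6213,.0264,.1))
rel([g2t(g+[0,0,.11],20,-.4),g2t(g,20,-.4)])
E
```

```text
row [1.8, 130.0, -37.1] [0.048, 0.251, -0.084] | clr 147
row [1.8, 235.0, -69.7] [0.048, 0.251, -0.084] | clr 37
end [-0.09  0.47  1.71 -0.18  0.64  2.01] min q5 0.64 bad [] tot |dq| [0.05 0.16 0.18 0.18 0.37 0.44] ang 15 dist 135 jump 0.03
end [-0.09  0.65  1.79 -0.28  0.39  2.13] min q5 0.39 bad [] tot |dq| [0.   0.18 0.08 0.1  0.25 0.12] ang 0 dist 110 jump 0.01
```

Emit:
{"method": "jog_arm", "body": {
  "series": [
    [1,65,-18,0.024,0.126,-0.042,-1],
    [2,130,-37,0.048,0.251,-0.084,-1],
    [2,130,-37,0.048,0.251,-0.084,-1],
    [2,165,-48,0.048,0.251,-0.084,-1],
    [2,200,-59,0.048,0.251,-0.084,-1],
    [2,220,-65,0.048,0.251,-0.084,-1],
    [2,235,-70,0.048,0.251,-0.084,-1],
    [2,235,-70,0.048,0.251,-0.084,-1]
  ]
}}

```text
time: 11.3
position: [0.6255, 0.0235, 0.0845]
tool_rot: [0.317, -0.478, 0.683, -0.452]
ft_force: [0.2, -0.9, -0.1]
grip_width: 0.0868
```

```bash
python3 -c "
from look import *
look('g1',(190,150,320,290),(200,140,300,230),4.2,6)
"
```

```text
11.4 [-0.089  0.645  1.789 -0.281  0.387  2.126] [0.626  0.0236 0.0857] [-0.6 -0.7 -0.5]
```

View pics/scene_g1.png

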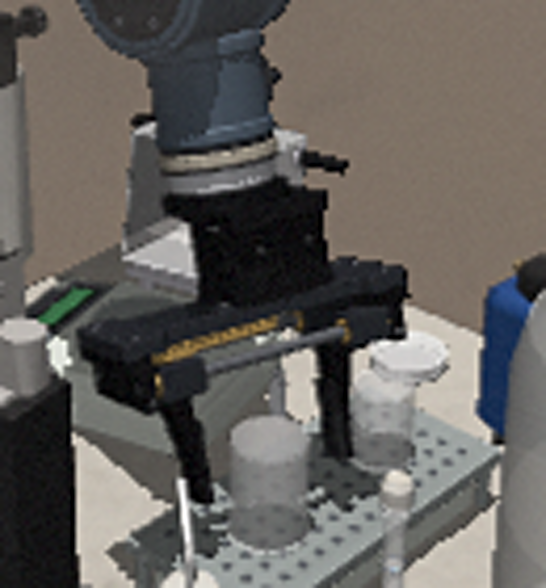

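Emit:
{"method": "jog_arm", "body": {
  "grip_force": 10,
  "series": [
    [0,0,0,0,0,0,1],
    [0,0,0,0,0,0,1],
    [0,0,0,0,0,0,1],
    [0,0,0,0,0,0,1],
    [0,0,0,0,0,0,1]
  ]
}}

```text
time: 12.02
position: [0.6246, 0.0239, 0.0844]
tool_rot: [0.317, -0.478, 0.683, -0.452]
ft_force: [-0.7, -0.1, 0.9]
grip_width: 0.0484
```

```bash
python3 - <<'E'
from mv import *
print(cur()[0],get_obs()["grip_width"])
h=-.4
rel([g2t((.621,.026,.16),20,h),g2t((.623,.035,.165),0,h),g2t((.625,.045,.15),-35,h),g2t((.625,.045,.105),-35,h)])
E
```

```text
[0.62463453 0.02390725 0.08444273] 0.04844690252124195
row [-0.5, -56.4, 21.9] [0.001, -0.001, -0.0] | clr 97
row [-9.6, -62.7, 16.6] [-0.348, -0.001, -0.0] | clr 104
row [-19.6, -55.1, 1.9] [-0.959, -0.001, -0.0] | clr -8
row [-19.6, -12.8, -13.5] [-0.959, -0.001, -0.0] | clr -38
end [-0.09  0.54  1.75 -0.21  0.52  2.05] min q5 0.38 bad [] tot |dq| [0.   0.1  0.04 0.07 0.14 0.08] ang 0 dist 61 jump 0.01
end [-0.12  0.61  1.5  -0.    1.02  1.85] min q5 0.52 bad [] tot |dq| [0.03 0.07 0.25 0.21 0.5  0.2 ] ang 20 dist 12 jump 0.03
end [-0.17  0.88  1.09  0.13  1.76  1.79] min q5 1.02 bad [] tot |dq| [0.05 0.27 0.41 0.13 0.74 0.06] ang 35 dist 19 jump 0.04
end [-0.17  0.94  1.11  0.13  1.69  1.78] min q5 1.69 bad [] tot |dq| [0.   0.05 0.02 0.   0.07 0.01] ang 0 dist 45 jump 0.00
```

```bash
python3 - <<'E'
from mv import *
for h in(-.5,-.4,-.3,-.2):
  for X in (.61,.62,.63):
    for Y in(.035,.05):
      print(h,X,Y,[(p,round(1e3*clear(*g2t((X,Y,z),p,h),.042)[0]),clear(*g2t((X,Y,z),p,h),.042)[1].round(2).tolist()) for p,z in((-35,.105),(-30,.105),(-25,.1))])
E
```

```text
-0.5 0.61 0.035 [(-35, -77, [0.52, -0.07, 0.42]), (-30, -76, [0.53, -0.06, 0.42]), (-25, -64, [0.52, -0.06, 0.44])]
-0.5 0.61 0.05 [(-35, -77, [0.52, -0.06, 0.42]), (-30, -25, [0.53, -0.06, 0.47]), (-25, 36, [0.63, 0.09, 0.08])]
-0.5 0.62 0.035 [(-35, -82, [0.53, -0.07, 0.42]), (-30, -64, [0.52, -0.06, 0.44]), (-25, -68, [0.52, -0.06, 0.43])]
-0.5 0.62 0.05 [(-35, -31, [0.52, -0.07, 0.47]), (-30, -29, [0.53, -0.06, 0.47]), (-25, 36, [0.64, 0.09, 0.08])]
-0.5 0.63 0.035 [(-35, -72, [0.51, -0.06, 0.43]), (-30, -69, [0.52, -0.06, 0.43]), (-25, -21, [0.52, -0.07, 0.48])]
-0.5 0.63 0.05 [(-35, -63, [0.75, 0.09, 0.17]), (-30, -47, [0.75, 0.09, 0.18]), (-25, -20, [0.75, 0.09, 0.19])]
-0.4 0.61 0.035 [(-35, -30, [0.52, -0.07, 0.47]), (-30, -28, [0.53, -0.06, 0.47]), (-25, -15, [0.51, -0.06, 0.48])]
-0.4 0.61 0.05 [(-35, -30, [0.52, -0.06, 0.47]), (-30, 41, [0.63, 0.09, 0.09]), (-25, 36, [0.63, 0.09, 0.08])]
-0.4 0.62 0.035 [(-35, -34, [0.53, -0.07, 0.47]), (-30, -16, [0.51, -0.06, 0.48]), (-25, -19, [0.52, -0.06, 0.48])]
-0.4 0.62 0.05 [(-35, -34, [0.53, -0.06, 0.47]), (-30, 41, [0.64, 0.09,
[... 878 characters left out ...]
.08, 0.33]), (-25, 36, [0.64, 0.09, 0.08])]
-0.2 0.61 0.035 [(-35, 13, [0.83, 0.07, 0.32]), (-30, 41, [0.77, 0.04, 0.27]), (-25, 36, [0.62, 0.08, 0.08])]
-0.2 0.61 0.05 [(-35, 9, [0.79, 0.06, 0.26]), (-30, 35, [0.77, 0.06, 0.27]), (-25, 36, [0.62, 0.09, 0.08])]
-0.2 0.62 0.035 [(-35, 10, [0.8, 0.04, 0.26]), (-30, 26, [0.82, 0.08, 0.33]), (-25, 36, [0.63, 0.08, 0.08])]
-0.2 0.62 0.05 [(-35, -22, [0.82, 0.08, 0.28]), (-30, 25, [0.82, 0.1, 0.33]), (-25, 36, [0.63, 0.09, 0.08])]
-0.2 0.63 0.035 [(-35, -23, [0.83, 0.07, 0.28]), (-30, 27, [0.83, 0.08, 0.33]), (-25, 36, [0.64, 0.08, 0.08])]
-0.2 0.63 0.05 [(-35, -22, [0.83, 0.08, 0.28]), (-30, 17, [0.77, 0.05, 0.25]), (-25, 36, [0.64, 0.09, 0.08])]
```

```bash
python3 - <<'E'
from mv import *
rel([g2t((.621,.026,.16),20,-.4),g2t((.621,.036,.165),-8,-.35),g2t((.62,.045,.15),-35,-.3),g2t((.62,.045,.105),-35,-.3)])
E
```

```text
row [-0.5, -56.4, 21.9] [0.001, -0.001, -0.0] | clr 97
row [-9.6, -64.3, 12.4] [-0.488, -0.051, 0.005] | clr 103
row [-16.7, -56.7, -2.4] [-0.958, -0.104, -0.014] | clr 59
row [-16.7, -14.4, -17.8] [-0.958, -0.104, -0.014] | clr 12
end [-0.09  0.54  1.75 -0.21  0.52  2.05] min q5 0.38 bad [] tot |dq| [0.   0.1  0.04 0.07 0.14 0.08] ang 0 dist 61 jump 0.01
end [-0.14  0.66  1.41  0.03  1.21  1.77] min q5 0.52 bad [] tot |dq| [0.05 0.11 0.34 0.24 0.69 0.28] ang 28 dist 15 jump 0.04
end [-0.15  0.89  1.09  0.09  1.77  1.71] min q5 1.21 bad [] tot |dq| [0.01 0.23 0.32 0.06 0.56 0.06] ang 27 dist 18 jump 0.03
end [-0.15  0.94  1.11  0.09  1.7   1.71] min q5 1.70 bad [] tot |dq| [0.   0.05 0.02 0.   0.07 0.01] ang 0 dist 45 jump 0.00
```

Emit:
{"method": "jog_arm", "body": {
  "series": [
    [0,-20,8,0,0,0,1],
    [0,-40,15,0,0,0,1],
    [0,-56,22,0,0,0,1],
    [-3,-59,19,-0.16,-0.017,0,1],
    [-6,-62,16,-0.32,-0.034,0,1],
    [-10,-64,12,-0.488,-0.051,0.005,1],
    [-12,-62,8,-0.64,-0.07,0,1],
    [-14,-60,3,-0.8,-0.087,-0.005,1],
    [-17,-57,-2,-0.958,-0.104,-0.014,1],
    [-17,-57,-2,-0.958,-0.104,-0.014,1],
    [-17,-36,-10,-0.958,-0.104,-0.014,1],
    [-17,-15,-18,-0.958,-0.104,-0.014,1],
    [-17,-15,-18,-0.958,-0.104,-0.014,1]
  ]
}}

```text
time: 13.65
position: [0.6087, 0.0486, 0.0907]
tool_rot: [-0.527, 0.714, -0.37, 0.273]
ft_force: [0.2, 0.0, -1.0]
grip_width: 0.0487
```

```bash
python3 -c "
from look import *
look('g2',(190,150,320,290),(200,130,310,230),4.2,6)
"
```

```text
13.75 [-0.148  0.936  1.108  0.088  1.702  1.707] [0.6105 0.0483 0.0926] [-0.2 -0.5 -1. ]
```

View pics/scene_g2.png

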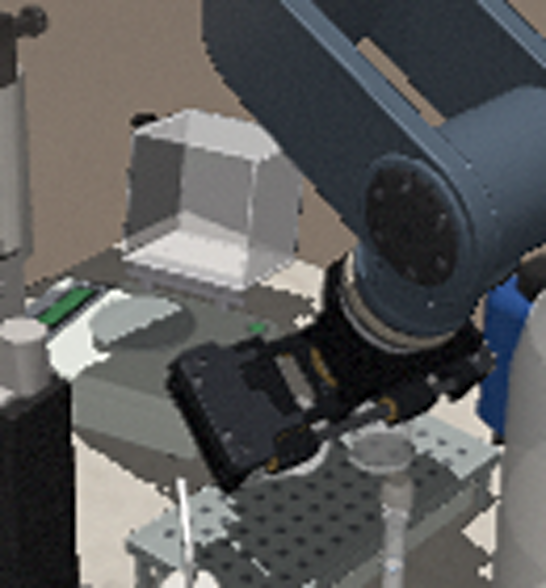

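```bash
python3 - <<'E'
from mv import *
rel([g2t((.622,.045,.093),-33,-.3),g2t((.625,.045,.082),-29,-.3),g2t((.628,.045,.0715),-25,-.3)])
E
```

```text
row [-0.2, 8.8, 10.1] [0.035, 0.0, 0.0] | clr 6
row [-1.1, 16.1, 19.8] [0.105, 0.0, 0.0] | clr 15
row [-2.0, 22.9, 29.3] [0.174, 0.0, 0.0] | clr 8
end [-0.15  0.94  1.13  0.08  1.65  1.71] min q5 1.65 bad [] tot |dq| [0.   0.   0.02 0.   0.06 0.  ] ang 2 dist 13 jump 0.00
end [-0.14  0.92  1.17  0.08  1.55  1.71] min q5 1.55 bad [] tot |dq| [0.   0.02 0.04 0.01 0.1  0.  ] ang 4 dist 12 jump 0.00
end [-0.14  0.91  1.22  0.07  1.45  1.71] min q5 1.45 bad [] tot |dq| [0.   0.02 0.05 0.01 0.1  0.  ] ang 4 dist 12 jump 0.01
```

Emit:
{"method": "jog_arm", "body": {
  "grip_force": 4,
  "series": [
    [0,0,0,0,0,0,1],
    [0,4,5,0.017,0,0,1],
    [0,9,10,0.035,0,0,1],
    [-1,12,15,0.07,0,0,1],
    [-1,16,20,0.105,0,0,1],
    [-1,16,20,0.105,0,0,1]
  ]
}}

```text
time: 14.5
position: [0.6176, 0.0472, 0.0679]
tool_rot: [-0.512, 0.693, -0.408, 0.301]
ft_force: [-0.4, 0.7, -0.2]
grip_width: 0.0475
```

```bash
python3 -c "
from look import *
look('g3',(230,230,290,290),(200,130,310,230),9,6)
"
```

```text
14.6 [-0.142  0.923  1.171  0.076  1.55   1.707] [0.6176 0.0471 0.0677] [0.3 0.3 0.7]
```

View pics/top_g3.png

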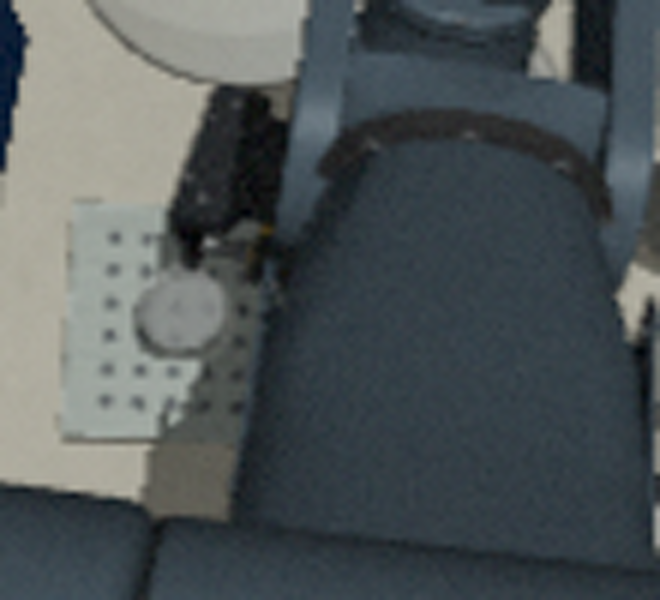

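View pics/scene_g3.png

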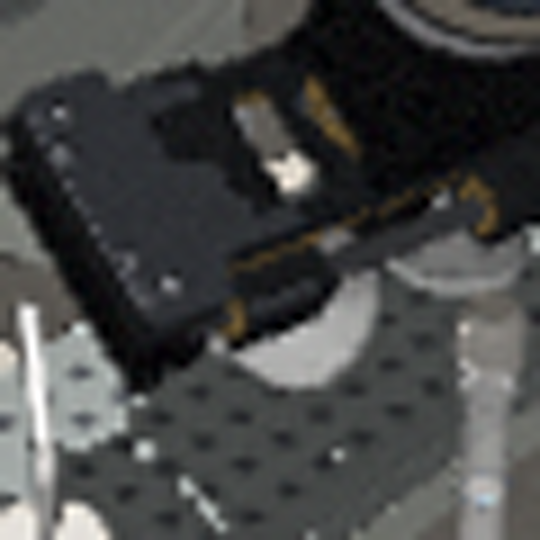

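Emit:
{"method": "jog_arm", "body": {
  "series": [
    [0,3,5,0.035,0,0,1],
    [-1,6,9,0.07,0,0,1],
    [-1,6,9,0.07,0,0,1]
  ]
}}

```text
time: 14.98
position: [0.623, 0.0463, 0.0583]
tool_rot: [-0.501, 0.679, -0.433, 0.319]
ft_force: [0.0, 0.2, 1.5]
grip_width: 0.0476
```

```bash
python3 -c "
from look import *
look('g4',(230,230,290,290),None,9,6)
from mv import *
h=-.3
rel([g2t((.628,.045,.0715),-25,h,back=.05),g2t((.628,.045,.18),-20,h),g2t((.628,.045,.24),0,h)])
"
```

```text
15.025 [-0.138  0.907  1.211  0.068  1.455  1.71 ] [0.623  0.0463 0.0583] [-0.5 -0.1  2. ]
row [-0.2, -48.1, -0.9] [0.0, 0.0, 0.0] | clr -38
row [-0.2, -96.5, -45.4] [0.087, 0.0, 0.0] | clr 117
row [-0.2, -152.3, -65.4] [0.436, 0.0, 0.0] | clr 179
end [-0.14  0.88  1.14  0.07  1.56  1.71] min q5 1.45 bad [] tot |dq| [0.   0.03 0.08 0.   0.1  0.  ] ang 0 dist 48 jump 0.01
end [-0.13  0.74  1.23  0.06  1.52  1.73] min q5 1.52 bad [] tot |dq| [0.01 0.14 0.09 0.01 0.04 0.01] ang 5 dist 66 jump 0.01
end [-0.11  0.53  1.42 -0.    1.19  1.76] min q5 1.19 bad [] tot |dq| [0.03 0.21 0.19 0.06 0.33 0.04] ang 20 dist 59 jump 0.02
```

View pics/scene_g4.png

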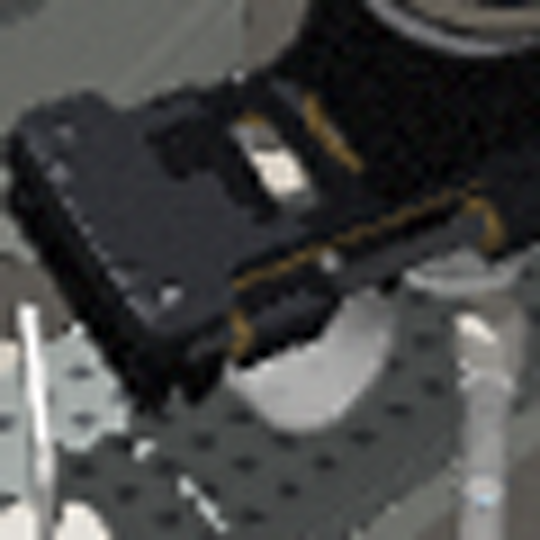

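Emit:
{"method": "jog_arm", "body": {
  "series": [
    [0,0,0,0,0,0,-0.15],
    [0,0,0,0,0,0,-0.2],
    [0,0,0,0,0,0,-0.3],
    [0,0,0,0,0,0,-0.47],
    [0,0,0,0,0,0,-0.47]
  ]
}}

```text
time: 15.65
position: [0.6231, 0.0465, 0.0581]
tool_rot: [-0.5, 0.679, -0.433, 0.319]
ft_force: [0.7, 0.2, 0.5]
grip_width: 0.0626
```

```bash
python3 -c "
from look import *
look('g5',(230,230,290,290),None,9,6)
from mv import *
h=-.3
rel([g2t((.628,.045,.11),-25,h),g2t((.628,.045,.18),-25,h),g2t((.61,.045,.24),0,h),g2t((.60,.045,.26),20,h)])
"
```

```text
15.7 [-0.138  0.907  1.212  0.069  1.454  1.71 ] [0.6231 0.0465 0.0581] [-0.8  0.4  0.3]
row [-0.0, -33.2, -17.3] [-0.001, 0.0, -0.0] | clr 46
row [-0.0, -96.7, -46.9] [-0.001, 0.0, -0.0] | clr 116
row [5.3, -145.3, -81.0] [0.436, 0.0, -0.0] | clr 179
row [8.2, -162.6, -93.5] [0.785, 0.0, -0.0] | clr -55
end [-0.14  0.86  1.21  0.07  1.51  1.71] min q5 1.45 bad [] tot |dq| [0.   0.05 0.01 0.   0.06 0.  ] ang 0 dist 37 jump 0.00
end [-0.14  0.78  1.17  0.07  1.63  1.72] min q5 1.51 bad [] tot |dq| [0.   0.08 0.04 0.   0.12 0.01] ang 0 dist 70 jump 0.01
end [-0.11  0.51  1.47 -0.    1.17  1.76] min q5 1.17 bad [] tot |dq| [0.03 0.27 0.3  0.07 0.46 0.04] ang 25 dist 60 jump 0.02
end [-0.07  0.37  1.71 -0.12  0.72  1.87] min q5 0.72 bad [] tot |dq| [0.04 0.14 0.25 0.12 0.44 0.11] ang 20 dist 22 jump 0.02
```

View pics/scene_g5.png

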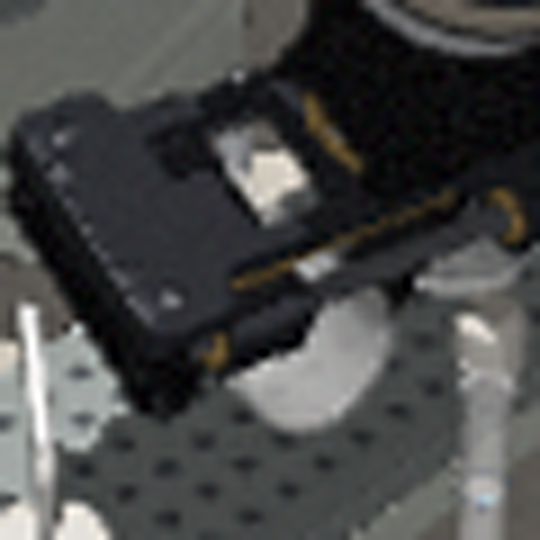

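Lying quietly. The fingers are clear of it, so I'll go up.

Emit:
{"method": "jog_arm", "body": {
  "series": [
    [0,-17,-9,0,0,0,-0.47],
    [0,-33,-17,0,0,0,-0.47],
    [0,-65,-32,0,0,0,-0.47],
    [0,-97,-47,0,0,0,-0.47],
    [2,-121,-64,0.17,0,0,-0.6],
    [5,-145,-81,0.34,0,0,-0.6],
    [5,-145,-81,0.436,0,0,-0.6],
    [5,-145,-81,0.436,0,0,-0.6]
  ]
}}

```text
time: 16.7
position: [0.6086, 0.0461, 0.2265]
tool_rot: [0.419, -0.568, 0.569, -0.421]
ft_force: [-0.6, -0.2, -0.0]
grip_width: 0.0697
```

```bash
python3 -c "
from look import *
look('g6',(190,180,320,290),(200,130,310,230),4.6,6)
"
```

```text
16.8 [-0.108  0.507  1.465  0.     1.169  1.762] [0.6104 0.0452 0.2248] [ 0.6 -0.2 -0.4]
```

View pics/scene_g6.png

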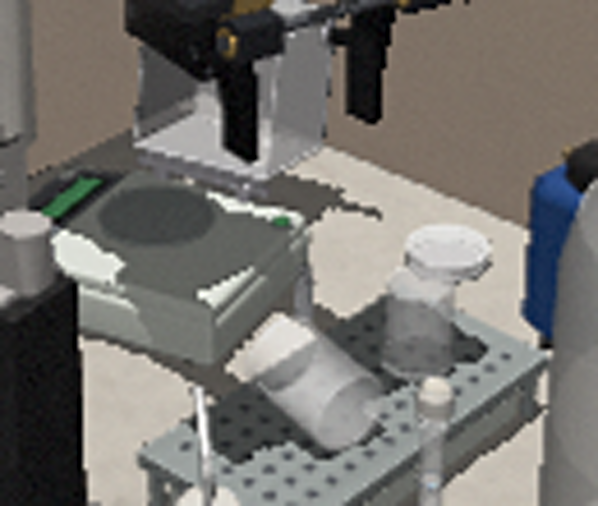

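View pics/top_g6.png

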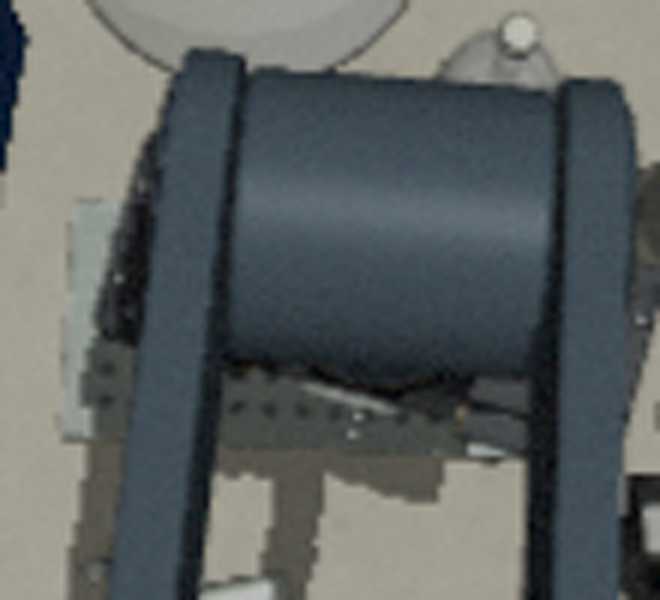

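```bash
cat > cyl.py <<'E'
from ov import *
def cyl(C,ax,half=.034,R=.026):
    ax=np.array(ax)/np.linalg.norm(ax);u=np.cross(ax,[.3,.2,1.]);u/=np.linalg.norm(u);v=np.cross(ax,u)
    a=np.linspace(0,2*np.pi,40);C=np.array(C)
    return [[C+s*half*ax+R*(np.cos(t)*u+np.sin(t)*v) for t in a] for s in(-1,1)]+[[C+s*half*ax for s in(-1,1)]]
E
python3 - <<'E'
from cyl import *
s=np.load("pics/scene_g6.npz")
h=-.3;C=(.608,.051,.0695)
draw(s,cyl(C,[np.cos(h),np.sin(h),0],R=.025),(225,230,285,290),10,"pics/c1.png")
E
```

```text
(no output)
```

View pics/c1.png

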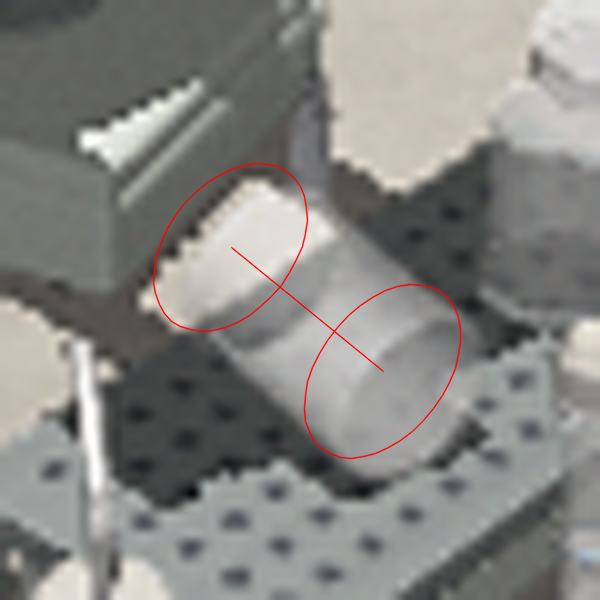

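```bash
python3 - <<'E'
from cyl import *
s=np.load("pics/scene_g6.npz")
draw(s,[],(235,240,280,285),16,"pics/c2.png")
d=s["depth"]
R=cv2.Rodrigues(s["rvec"])[0]
for (u,v) in[(264,279),(262,275),(258,270),(253,265),(250,260),(248,256),(244,254),(258,263),(265,268),(270,275)]:
    o,dd=ray(s,u,v);print((u-235)*16,(v-240)*16,(o+dd*d[v,u]).round(3))
E
```

```text
464 624 [0.654 0.028 0.045]
432 560 [0.649 0.026 0.056]
368 480 [0.643 0.016 0.075]
288 400 [0.622 0.024 0.076]
240 320 [0.608 0.029 0.083]
208 256 [0.596 0.036 0.086]
144 224 [0.505 0.135 0.001]
368 368 [0.636 0.025 0.088]
480 448 [0.652 0.034 0.075]
560 560 [0.655 0.054 0.042]
```

View pics/c2.png

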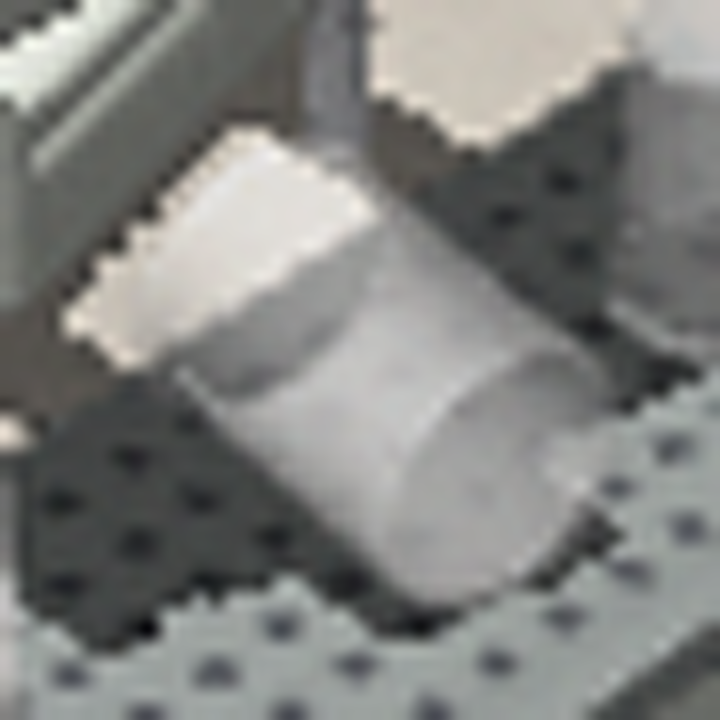

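Emit:
{"method": "jog_arm", "body": {
  "series": [
    [-60,-10,0,0,0,0,-0.6],
    [-120,-20,0,0,0,0,-0.6],
    [-180,-20,0,0,0,0,-0.6],
    [-220,-20,0,0,0,0,-0.6],
    [-220,-20,0,0,0,0,-0.6]
  ]
}}

```text
time: 17.42
position: [0.6759, 0.2585, 0.242]
tool_rot: [-0.421, 0.569, -0.568, 0.421]
ft_force: [0.1, -1.1, 0.5]
grip_width: 0.0695
```

```bash
python3 - <<'E'
from look import *
look('g7',(235,240,280,285),(225,155,295,215),14,10)
from cyl import *
for n,b,f in(("scene",(235,235,285,285),14),("top",(225,155,295,215),10)):
    s=np.load(f"pics/{n}_g7.npz")
    h=-.3;C=(.618,.047,.0695)
    draw(s,cyl(C,[np.cos(h),np.sin(h),0],R=.025),b,f,f"pics/{n}_c7.png")
E
```

```text
17.525 [ 2.070e-01  6.490e-01  1.136e+00 -1.000e-03  1.359e+00  2.078e+00] [0.6752 0.2551 0.2423] [ 0.2 -0.9 -0.1]
```

View pics/top_c7.png

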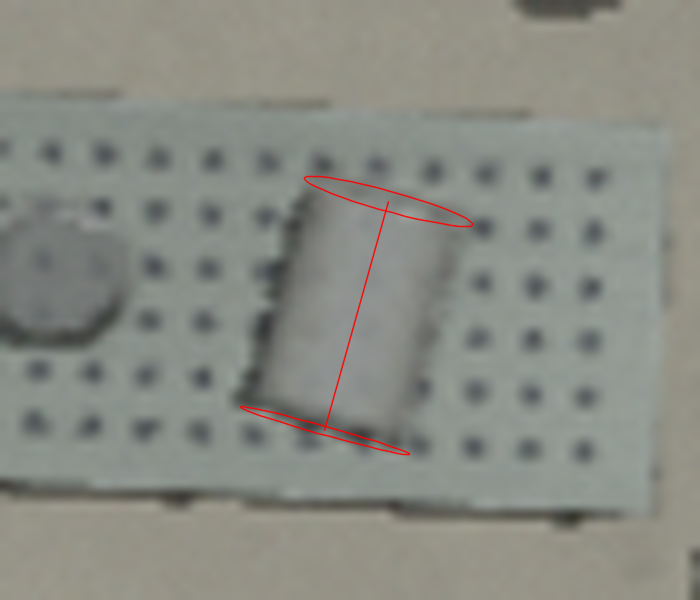

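View pics/scene_c7.png

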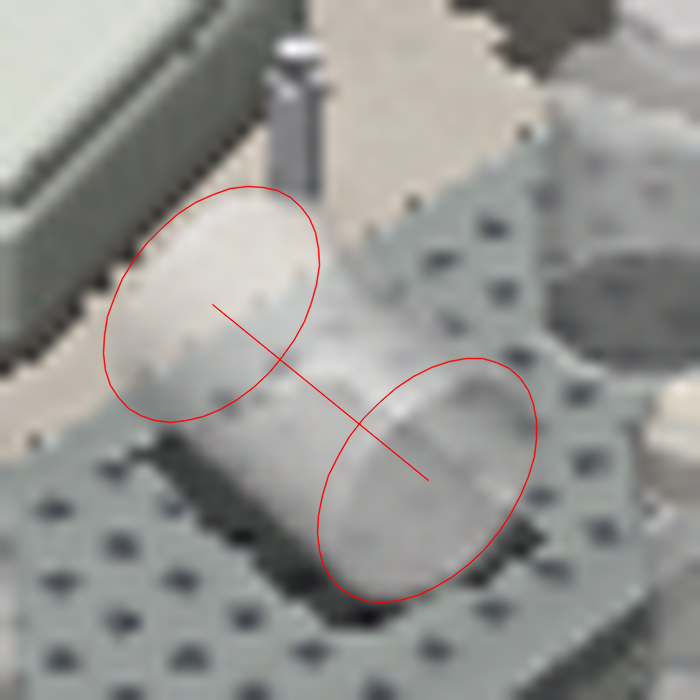

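```bash
python3 - <<'E'
from mv import *
g=np.array((.605,.051,.0705))
for dz in(0,.03,.06,.1):print(dz,clear(*g2t(g+[0,0,dz],20,-.3),.05))
rel([g2t(g+[0,0.06,.16],5,-.3),g2t(g+[0,0,.12],20,-.3),g2t(g,20,-.3)])
E
```

```text
0 (np.float64(0.0070447166341687795), array([0.61602669, 0.09992662, 0.05204472]))
0.03 (np.float64(0.037044716634168764), array([0.61602669, 0.09992662, 0.08204472]))
0.06 (np.float64(0.06704471663416876), array([0.61602669, 0.09992662, 0.11204472]))
0.1 (np.float64(0.10704471663416877), array([0.61602669, 0.09992662, 0.15204472]))
row [158.3, 28.1, -23.1] [0.089, 0.0, 0.002] | clr 112
row [215.6, 67.2, -1.3] [0.351, 0.001, 0.002] | clr 127
row [215.4, 187.2, -1.1] [0.351, 0.001, 0.002] | clr 7
end [ 0.01  0.49  1.53 -0.03  1.04  1.9 ] min q5 1.04 bad [] tot |dq| [0.19 0.15 0.39 0.03 0.32 0.18] ang 5 dist 162 jump 0.02
end [-0.06  0.48  1.77 -0.15  0.56  1.93] min q5 0.56 bad [] tot |dq| [0.07 0.02 0.24 0.12 0.48 0.03] ang 15 dist 73 jump 0.03
end [-0.06  0.69  1.85 -0.3   0.28  2.08] min q5 0.28 bad [] tot |dq| [0.   0.21 0.08 0.14 0.28 0.16] ang 0 dist 120 jump 0.01
```

Emit:
{"method": "jog_arm", "body": {
  "series": [
    [55,10,-8,0.03,0,0,-0.6],
    [110,20,-16,0.06,0,0,-0.6],
    [158,28,-23,0.089,0,0,-0.6],
    [190,48,-12,0.22,0,0.002,-0.6],
    [215,67,-1,0.351,0,0.002,-0.6],
    [215,67,-1,0.351,0,0.002,-0.6],
    [215,110,-1,0.351,0,0.002,-0.6],
    [215,145,-1,0.351,0,0.002,-0.6],
    [215,170,-1,0.351,0,0.002,-0.6],
    [215,186,-1,0.351,0,0.002,-0.6],
    [215,186,-1,0.351,0,0.002,-0.6]
  ]
}}

```text
time: 18.9
position: [0.6111, 0.05, 0.0572]
tool_rot: [0.34, -0.462, 0.659, -0.487]
ft_force: [0.3, 0.5, -0.3]
grip_width: 0.0695
```

```bash
python3 -c "
from look import *
look('g8',(190,180,320,290),(225,155,295,215),4.6,10)
"
```

```text
19.0 [-0.06   0.682  1.841 -0.289  0.285  2.075] [0.6118 0.0502 0.0587] [0.  0.3 0.3]
```

View pics/scene_g8.png

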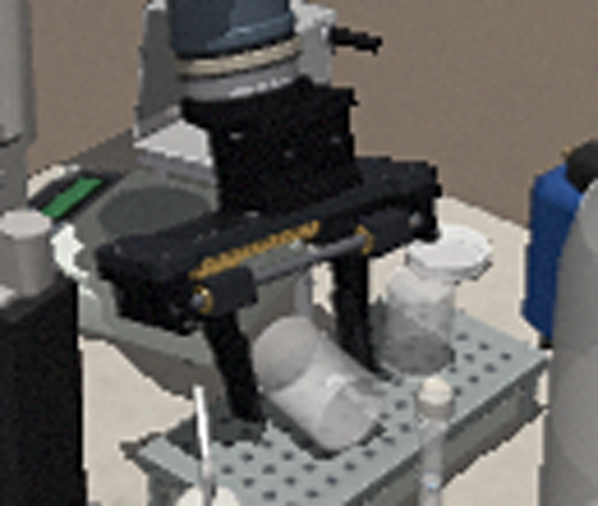

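Emit:
{"method": "jog_arm", "body": {
  "grip_force": 8,
  "series": [
    [0,0,0,0,0,0,1],
    [0,0,0,0,0,0,1],
    [0,0,0,0,0,0,1],
    [0,0,0,0,0,0,1]
  ]
}}

```text
time: 19.5
position: [0.6108, 0.0504, 0.0583]
tool_rot: [0.339, -0.461, 0.66, -0.487]
ft_force: [-1.4, 0.3, 3.8]
grip_width: 0.0484
```

```bash
python3 - <<'E'
from mv import *
print(cur()[0],get_obs()["grip_width"])
h=-.28
W=[g2t((.605,.051,.115),20,-.3),g2t((.60,.053,.14),-6,-.29),g2t((.595,.055,.135),-32,h),g2t((.595,.055,.102),-32,h)]
for w in W:print(clear(*w,.042))
rel(W)
E
```

```text
[0.61082111 0.05038065 0.05833078] 0.048425827848518926
(np.float64(0.05154471663416878), array([0.61366253, 0.09228393, 0.09654472]))
(np.float64(0.0780423650414311), array([0.61993732, 0.09088063, 0.12304237]))
(np.float64(0.07113203781916515), array([0.60660864, 0.09536384, 0.11613204]))
(np.float64(0.03813203781916513), array([0.60660864, 0.09536384, 0.08313204]))
row [1.0, -39.2, 14.1] [-0.003, -0.0, -0.002] | clr 52
row [0.6, -66.1, 10.7] [-0.457, -0.01, -0.001] | clr 78
row [0.3, -67.8, -1.6] [-0.911, -0.02, -0.004] | clr 71
row [0.4, -36.9, -13.0] [-0.911, -0.02, -0.004] | clr 38
end [-0.06  0.6   1.83 -0.22  0.38  2.  ] min q5 0.28 bad [] tot |dq| [0.   0.08 0.02 0.07 0.1  0.08] ang 0 dist 42 jump 0.01
end [-0.11  0.65  1.51  0.02  1.08  1.74] min q5 0.38 bad [] tot |dq| [0.05 0.06 0.32 0.24 0.7  0.26] ang 26 dist 27 jump 0.04
end [-0.13  0.85  1.21  0.08  1.64  1.7 ] min q5 1.08 bad [] tot |dq| [0.03 0.19 0.3  0.06 0.56 0.04] ang 26 dist 12 jump 0.03
end [-0.13  0.89  1.22  0.08  1.59  1.7 ] min q5 1.59 bad [] tot |dq| [0.   0.04 0.01 0.   0.05 0.  ] ang 0 dist 33 jump 0.00
```

Emit:
{"method": "jog_arm", "body": {
  "series": [
    [1,-20,7,0,0,0,1],
    [1,-39,14,0,0,0,1],
    [1,-48,13,-0.15,0,0,1],
    [1,-57,12,-0.3,-0.005,0,1],
    [1,-66,11,-0.457,-0.01,0,1],
    [1,-67,7,-0.61,-0.013,0,1],
    [0,-68,2,-0.76,-0.017,-0.002,1],
    [0,-68,-2,-0.911,-0.02,-0.004,1],
    [0,-68,-2,-0.911,-0.02,-0.004,1],
    [0,-52,-8,-0.911,-0.02,-0.004,1],
    [0,-39,-12,-0.911,-0.02,-0.004,1],
    [0,-39,-12,-0.911,-0.02,-0.004,1]
  ]
}}

```text
time: 21.0
position: [0.5854, 0.058, 0.0894]
tool_rot: [-0.527, 0.699, -0.386, 0.291]
ft_force: [-0.8, 0.2, -0.5]
grip_width: 0.048
```

```bash
python3 - <<'E'
from look import *
look('g9',(190,180,320,290),(225,155,295,215),4.6,10)
from mv import *
p,R=cur();print(p-.016*R[:,1],get_obs()["grip_width"])
E
```

```text
21.1 [-0.133  0.885  1.219  0.078  1.592  1.697] [0.5867 0.0578 0.0905] [ 0.2 -0.2 -0.1]
[0.59481809 0.05546375 0.10410482] 0.047893638504074104
```

View pics/scene_g9.png

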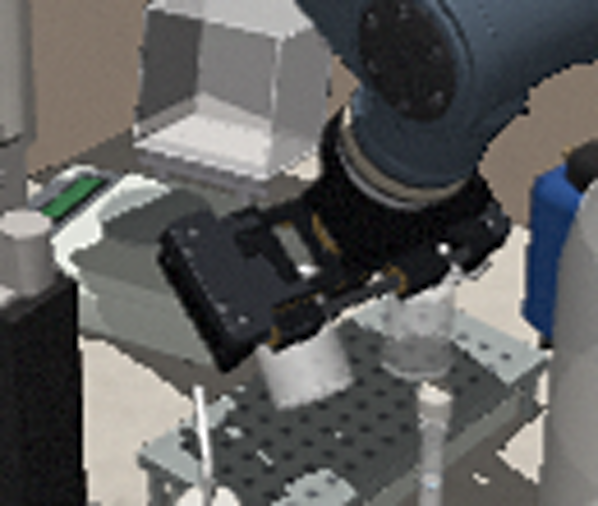

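```bash
python3 - <<'E'
from mv import *
h=-.28;d_=np.array([np.cos(h),np.sin(h),0]);g0=np.array([.595,.0555,0])
W=[g2t(g0+s*d_+[0,0,z],p,h) for s,z,p in((0,.097,-32),(8,.0975,-31),(17,.097,-29),(26,.095,-27),(35,.0925,-25),(38,.0915,-24)) for s in[s*1e-3]]
for w in W:print(clear(*w,.042)[0].round(3))
rel(W)
E
```

```text
0.033
0.034
0.033
0.031
0.029
0.028
row [-0.1, 5.9, 3.9] [0.001, 0.0, 0.0] | clr 33
row [-0.1, 1.3, 10.7] [0.018, 0.0, 0.0] | clr 34
row [-0.1, -3.1, 19.2] [0.053, 0.0, 0.0] | clr 33
row [-0.1, -6.2, 28.4] [0.088, 0.0, -0.0] | clr 31
row [-0.1, -8.9, 37.9] [0.123, 0.0, -0.0] | clr 29
row [-0.1, -9.7, 41.3] [0.141, 0.0, -0.0] | clr 28
end [-0.13  0.89  1.22  0.08  1.58  1.7 ] min q5 1.58 bad [] tot |dq| [0.   0.01 0.   0.   0.01 0.  ] ang 0 dist 7 jump 0.00
end [-0.13  0.89  1.21  0.08  1.57  1.7 ] min q5 1.57 bad [] tot |dq| [0.   0.   0.01 0.   0.01 0.  ] ang 1 dist 8 jump 0.00
end [-0.13  0.89  1.21  0.07  1.55  1.7 ] min q5 1.55 bad [] tot |dq| [0.   0.01 0.   0.   0.03 0.  ] ang 2 dist 10 jump 0.00
end [-0.13  0.88  1.21  0.07  1.52  1.7 ] min q5 1.52 bad [] tot |dq| [0.   0.   0.   0.   0.03 0.  ] ang 2 dist 10 jump 0.00
end [-0.13  0.88  1.21  0.06  1.48  1.7 ] min q5 1.48 bad [] tot |dq| [0.   0.   0.   0.   0.03 0.  ] ang 2 dist 10 jump 0.00
end [-0.13  0.88  1.21  0.06  1.47  1.7 ] min q5 1.47 bad [] tot |dq| [0.   0.   0.   0.   0.02 0.  ] ang 1 dist 3 jump 0.00
```

Emit:
{"method": "jog_arm", "body": {
  "grip_force": 4,
  "series": [
    [0,3,2,0,0,0,1],
    [0,6,4,0,0,0,1],
    [0,4,7,0.01,0,0,1],
    [0,1,11,0.018,0,0,1],
    [0,-1,15,0.035,0,0,1],
    [0,-3,19,0.053,0,0,1],
    [0,-3,19,0.053,0,0,1]
  ]
}}

```text
time: 21.98
position: [0.6045, 0.0525, 0.0825]
tool_rot: [-0.518, 0.688, -0.406, 0.306]
ft_force: [0.5, -0.2, 0.6]
grip_width: 0.048
```

```bash
python3 - <<'E'
from look import *
look('g10',(235,235,285,285),None,12,10)
E
```

```text
22.025 [-0.134  0.889  1.207  0.071  1.547  1.697] [0.6044 0.0526 0.0825] [ 0.4 -0.7  0.6]
```

View pics/scene_g10.png

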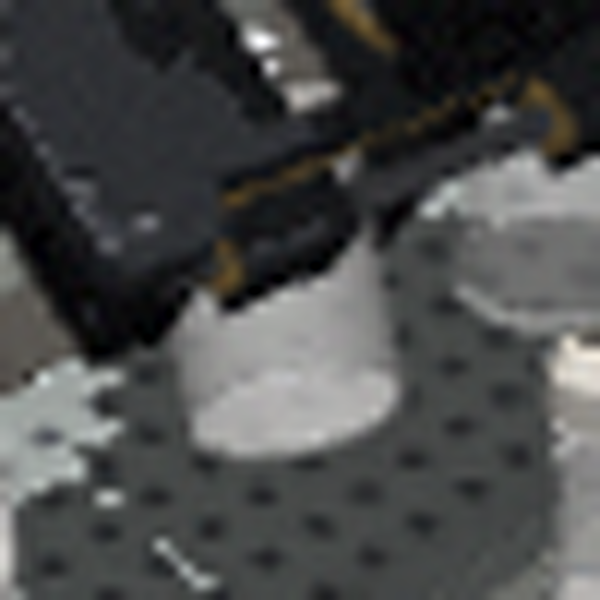

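Emit:
{"method": "jog_arm", "body": {
  "series": [
    [0,-1,4,0.017,0,0,1],
    [0,-2,9,0.035,0,0,1],
    [0,-4,14,0.053,0,0,1],
    [0,-6,19,0.07,0,0,1],
    [0,-6,22,0.088,0,0,1],
    [0,-6,22,0.088,0,0,1]
  ]
}}

```text
time: 22.78
position: [0.6257, 0.0465, 0.0774]
tool_rot: [-0.504, 0.67, -0.436, 0.328]
ft_force: [0.3, -0.3, 2.2]
grip_width: 0.0481
```

```bash
python3 - <<'E'
from look import *
look('g11',(235,235,285,285),None,12,10)
from mv import *
p,R=cur();print(p-.016*R[:,1])
E
```

```text
22.825 [-0.133  0.878  1.21   0.06   1.466  1.699] [0.6257 0.0465 0.0774] [-0.8 -0.7  1.4]
[0.63196429 0.04468845 0.09206533]
```

View pics/scene_g11.png

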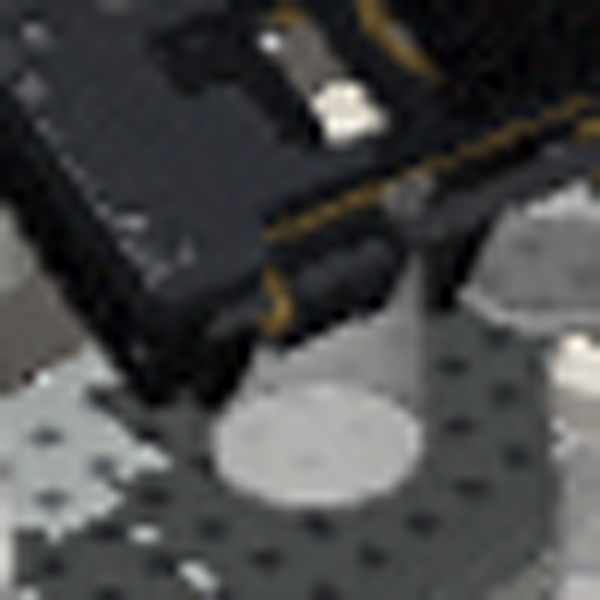

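Emit:
{"method": "jog_arm", "body": {
  "series": [
    [0,0,0,0,0,0,-0.15],
    [0,0,0,0,0,0,-0.2],
    [0,0,0,0,0,0,-0.3],
    [0,0,0,0,0,0,-0.47],
    [0,0,0,0,0,0,-0.47],
    [0,0,0,0,0,0,-0.47]
  ]
}}

```text
time: 23.58
position: [0.6252, 0.0466, 0.0773]
tool_rot: [-0.504, 0.67, -0.435, 0.328]
ft_force: [0.6, 1.0, -0.6]
grip_width: 0.0638
```

```bash
python3 - <<'E'
from look import *
look('g12',(235,235,285,285),None,12,10)
from mv import *
h=-.28
rel([g2t((.632,.0447,.13),-24,h),g2t((.632,.0447,.2),-24,h),g2t((.625,.045,.24),0,h)])
E
```

```text
23.625 [-0.133  0.878  1.211  0.06   1.467  1.699] [0.6252 0.0466 0.0773] [ 0.5 -1.1  0.1]
row [-0.1, -35.0, -15.0] [-0.0, 0.0, -0.0] | clr 66
row [-0.1, -99.0, -43.5] [-0.0, 0.0, -0.0] | clr 131
row [1.6, -134.1, -59.5] [0.419, 0.0, -0.0] | clr 179
end [-0.13  0.83  1.19  0.06  1.53  1.7 ] min q5 1.47 bad [] tot |dq| [0.   0.04 0.02 0.   0.06 0.  ] ang 0 dist 38 jump 0.00
end [-0.13  0.76  1.15  0.06  1.65  1.71] min q5 1.53 bad [] tot |dq| [0.   0.07 0.05 0.   0.12 0.01] ang 0 dist 70 jump 0.01
end [-0.11  0.53  1.43 -0.    1.19  1.74] min q5 1.19 bad [] tot |dq| [0.03 0.23 0.28 0.06 0.46 0.03] ang 24 dist 39 jump 0.02
```

View pics/scene_g12.png

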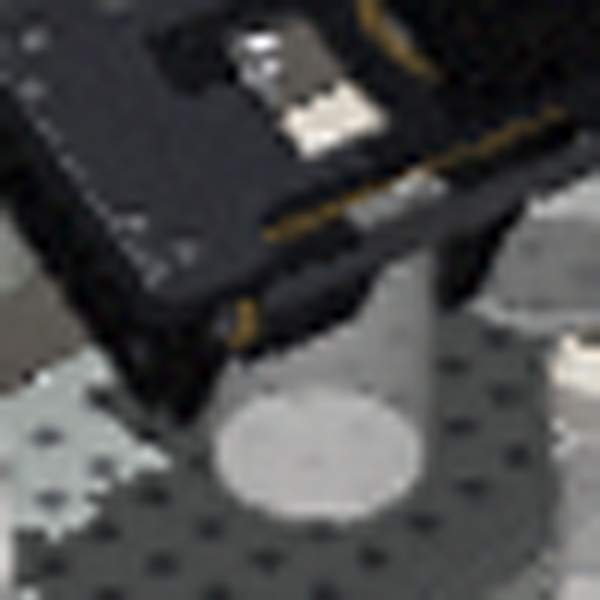

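The beaker settled upright on the plate: its sides are vertical and the base ellipse is at (320,455). Lifting clear now.

Emit:
{"method": "jog_arm", "body": {
  "series": [
    [0,-17,-7,0,0,0,-0.6],
    [0,-35,-15,0,0,0,-0.6],
    [0,-67,-29,0,0,0,-0.6],
    [0,-99,-43,0,0,0,-0.6],
    [1,-116,-51,0.17,0,0,-0.8],
    [2,-134,-59,0.34,0,0,-0.8],
    [2,-134,-59,0.419,0,0,-0.8],
    [-60,-134,-59,0.419,0,0,-0.8],
    [-120,-134,-59,0.419,0,0,-0.8],
    [-180,-134,-59,0.419,0,0,-0.8],
    [-180,-134,-59,0.419,0,0,-0.8]
  ]
}}

```text
time: 25.0
position: [0.676, 0.2243, 0.2257]
tool_rot: [0.425, -0.563, 0.564, -0.428]
ft_force: [-0.0, -0.5, 0.6]
grip_width: 0.0783
```

```bash
python3 - <<'E'
from look import *
look('g13',(190,180,320,290),(225,155,295,215),4.6,10)
E
```

```text
25.1 [ 1.580e-01  6.450e-01  1.193e+00 -1.000e-03  1.302e+00  2.008e+00] [0.6753 0.22   0.225 ] [ 0.3 -0.6  0.7]
```

View pics/scene_g13.png

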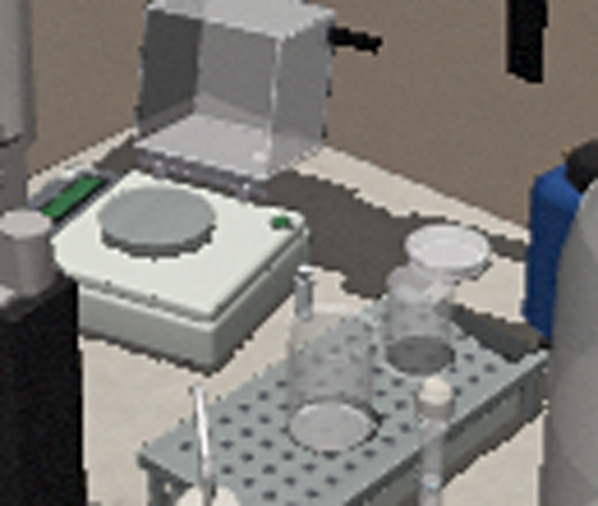

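View pics/top_g13.png

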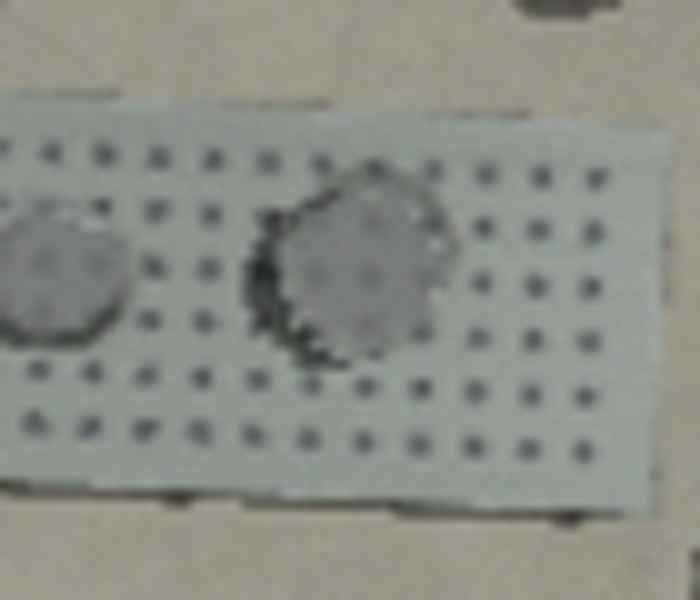

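```bash
python3 - <<'E'
from cyl import *
for n,b,f in(("scene",(240,230,290,285),11),("top",(225,155,295,215),10)):
    s=np.load(f"pics/{n}_g13.npz")
    draw(s,cyl((.631,.044,.079),[0,0,1],R=.026),b,f,f"pics/{n}_c13.png")
E
```

```text
(no output)
```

View pics/scene_c13.png

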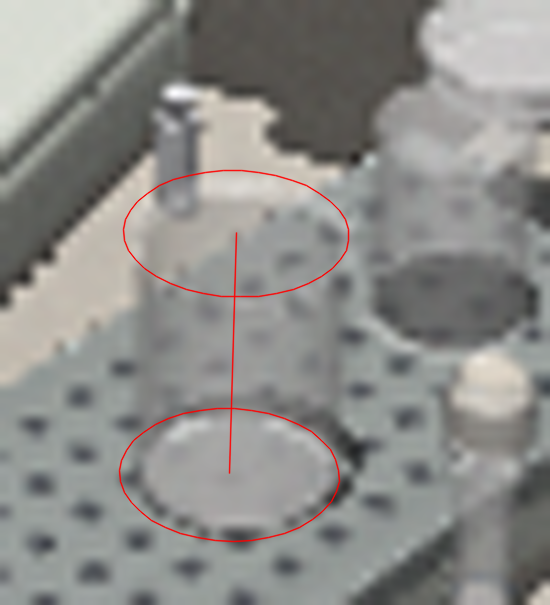

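View pics/top_c13.png

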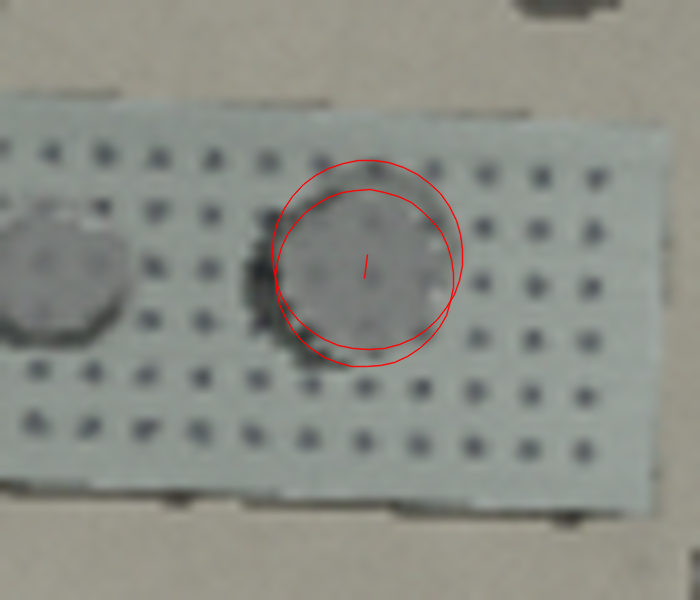

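```bash
python3 - <<'E'
from mv import *
p0,R0=cur()
b=np.array((.632,.0445,.089))
Rf=lambda y:toolR(0,y)
def T(g,y):
    R=Rf(y);return (np.array(g)+.016*R[:,1],R)
W=[T((.60,.15,.26),.4),T((.60,.06,.24),1.2),T((.632,.0445,.22),1.75),T(b,1.75)]
for w in W:print(clear(*w,.0585))
rel(W)
P=T((.4195,.143,.25),1.75),T((.4195,.143,.107),1.75)
print([clear(*w,.045,True) for w in P]);path([T(b+[0,0,.13],1.75)]+list(P))
E
```

```text
(np.float64(0.1294372164240709), array([0.48141694, 0.21178319, 0.5493023 ]))
(np.float64(0.179), array([0.65090071, 0.02948168, 0.224     ]))
(np.float64(0.15900000000000003), array([0.57621928, 0.02423275, 0.204     ]))
(np.float64(0.027999999999999997), array([0.57621928, 0.02423275, 0.073     ]))
row [88.0, -19.1, -53.2] [-0.002, -0.678, 0.001] | clr 129
row [174.5, 1.0, -28.5] [-0.001, -1.478, 0.001] | clr 179
row [180.7, 21.0, 6.5] [-0.001, -2.028, 0.002] | clr 159
row [180.7, 152.0, 6.3] [-0.001, -2.028, 0.002] | clr 28
end [0.06 0.5  1.43 0.   1.22 1.24] min q5 1.22 bad [] tot |dq| [0.09 0.15 0.23 0.   0.08 0.77] ang 39 dist 105 jump 0.04
end [-0.09  0.5   1.49  0.    1.16  0.29] min q5 1.16 bad [] tot |dq| [0.15 0.01 0.06 0.   0.06 0.95] ang 46 dist 92 jump 0.05
end [-0.11  0.56  1.43  0.    1.15 -0.29] min q5 1.15 bad [] tot |dq| [0.02 0.06 0.06 0.   0.   0.57] ang 32 dist 41 jump 0.03
end [-0.11  0.73  1.53  0.    0.89 -0.29] min q5 0.89 bad [] tot |dq| [0.   0.17 0.1  0.   0.26 0.  ] ang 0 dist 131 jump 0.01
[(np.float64(0.16878250701182196), array([0.45178602, 0.13868577, 0.234     ])), (np.float64(0.02578250701182193), array([0.45178602, 0.13868577, 0.091     ]))]
end [ 0.08  0.27  1.85  0.    1.02 -0.1 ] min q5 1.02 bad [] tot |dq| [0.18 0.29 0.42 0.   0.13 0.18] ang 0 dist 236 jump 0.03
end [ 0.08  0.53  2.    0.    0.61 -0.1 ] min q5 0.61 bad [] tot |dq| [0.   0.26 0.15 0.   0.41 0.  ] ang 0 dist 143 jump 0.02
```

Emit:
{"method": "jog_arm", "body": {
  "series": [
    [22,-5,-13,0,-0.17,0,-1],
    [44,-10,-27,0,-0.34,0,-1],
    [66,-14,-40,0,-0.51,0,-1],
    [88,-19,-53,0,-0.68,0,-1],
    [110,-14,-47,0,-0.86,0,-1],
    [132,-9,-41,0,-1.04,0,-1],
    [154,-4,-35,0,-1.22,0,-1],
    [168,0,-30,0,-1.4,0,-1],
    [175,5,-18,0,-1.58,0,-1],
    [178,10,-8,0,-1.76,0,-1],
    [181,21,6,0,-1.94,0,-1],
    [181,21,6,0,-2.028,0,-1],
    [181,21,6,0,-2.028,0,-1]
  ]
}}

```text
time: 26.72
position: [0.6308, 0.042, 0.2034]
tool_rot: [0.705, 0.062, -0.061, -0.704]
ft_force: [-0.4, 0.6, 0.5]
grip_width: 0.0871
```

```bash
python3 - <<'E'
from mv import *
print(cur()[0],get_obs()["time"])
R=toolR(0,1.75)
rel([(np.array((.632,.0445,.089-.016)),R)])
E
```

```text
[0.63082241 0.04198959 0.20335738] 26.725
row [1.5, 130.4, 2.3] [0.0, -0.005, 0.0] | clr 28
end [-0.11  0.73  1.53  0.    0.89 -0.29] min q5 0.89 bad [] tot |dq| [0.   0.17 0.09 0.   0.26 0.  ] ang 0 dist 130 jump 0.01
```

Emit:
{"method": "jog_arm", "body": {
  "grip_force": 10,
  "series": [
    [1,40,1,0,0,0,-1],
    [1,80,1,0,0,0,-1],
    [1,110,1,0,0,0,-1],
    [1,130,1,0,0,0,-1],
    [1,130,1,0,0,0,-1],
    [1,130,1,0,0,0,1],
    [1,130,1,0,0,0,1],
    [1,130,1,0,0,0,1],
    [1,130,1,0,0,0,1],
    [1,130,1,0,0,0,1]
  ]
}}

```text
time: 27.98
position: [0.6324, 0.045, 0.0731]
tool_rot: [0.704, 0.063, -0.062, -0.704]
ft_force: [0.3, -1.4, 2.1]
grip_width: 0.0497
```

```bash
python3 - <<'E'
from look import *
look('g14',(190,150,320,290),None,4.2,10)
print(get_obs()["grip_width"])
E
```

```text
28.025 [-0.105  0.727  1.523  0.     0.89  -0.282] [0.6323 0.045  0.073 ] [0.8 0.1 1.7]
0.04974515049858476
```

View pics/scene_g14.png

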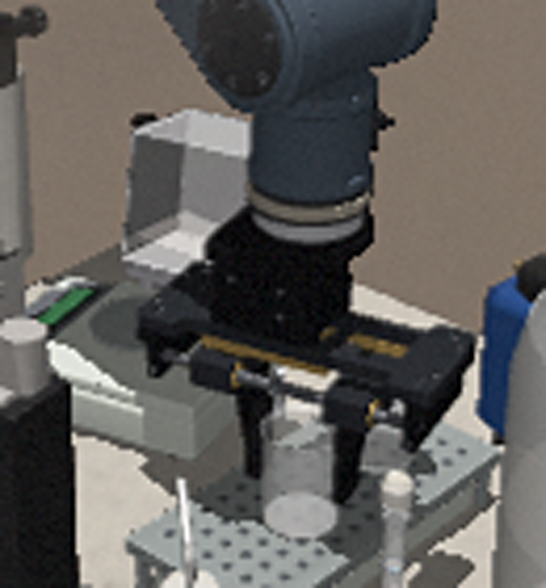

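Emit:
{"method": "jog_arm", "body": {
  "series": [
    [0,-30,0,0,0,0,1],
    [0,-70,0,0,0,0,1],
    [0,-110,0,0,0,0,1],
    [0,-130,0,0,0,0,1],
    [-32,-130,22,0,0,0,1],
    [-72,-130,50,0,0,0,1],
    [-112,-130,78,0,0,0,1],
    [-152,-130,106,0,0,0,1],
    [-180,-130,126,0,0,0,1],
    [-192,-130,134,0,0,0,1],
    [-192,-130,134,0,0,0,1],
    [-192,-100,134,0,0,0,1],
    [-192,-70,134,0,0,0,1],
    [-192,-50,134,0,0,0,1],
    [-192,-35,134,0,0,0,1],
    [-192,-29,134,0,0,0,1],
    [-192,-29,134,0,0,0,1]
  ]
}}

```text
time: 30.15
position: [0.4207, 0.1426, 0.1013]
tool_rot: [0.704, 0.063, -0.062, -0.704]
ft_force: [-0.5, 0.7, 0.3]
grip_width: 0.0495
```

```bash
python3 - <<'E'
from look import *
look('p1',(180,150,290,260),None,6,6)
from cyl import *
o=get_obs();p=np.array(o["position"]);print(o["grip_width"],Rot.from_quat(o["tool_rot"]).as_matrix()[:,1].round(3))
s=np.load("pics/scene_p1.npz")
L=cyl((p[0],p[1],p[2]-.028+.034),[0,0,1],R=.025)
L+=[cyl((.4195,.143,.062),[0,0,1],half=.0001,R=.038)[0]]
draw(s,L,(190,190,250,250),10,"pics/p1.png")
E
```

```text
30.2 [ 0.075  0.506  1.99  -0.     0.645 -0.102] [0.4206 0.1427 0.1017] [-0.6  0.7 -0.5]
0.04934470848747344 [ 0.001  0.    -1.   ]
```

View pics/scene_p1.png

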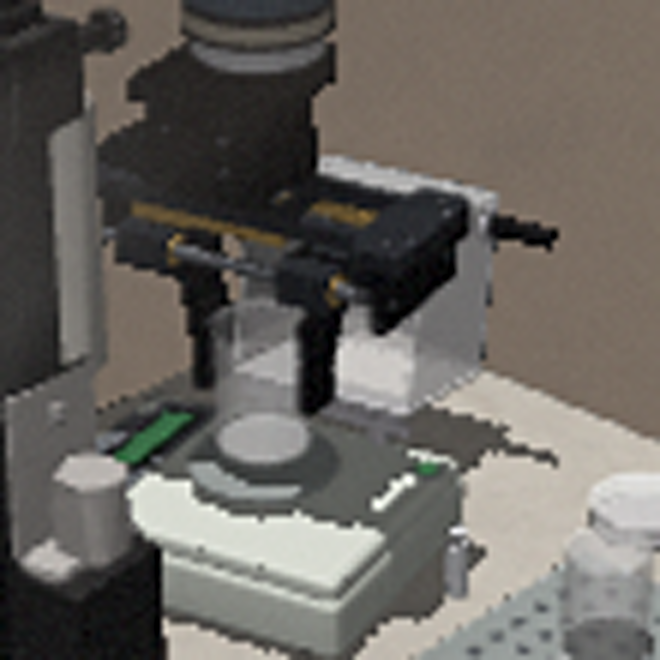

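View pics/p1.png

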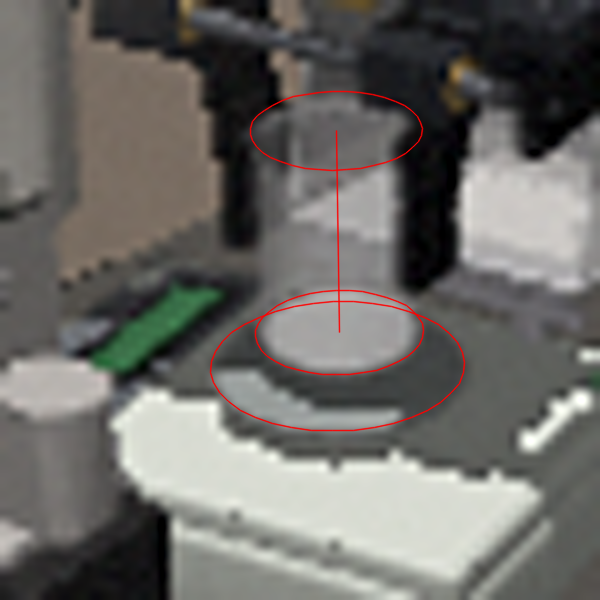

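Emit:
{"method": "jog_arm", "body": {
  "series": [
    [0,3,0,0,0,0,1],
    [0,6,0,0,0,0,1],
    [0,8,0,0,0,0,1],
    [0,9.5,0,0,0,0,1],
    [0,10.5,0,0,0,0,1],
    [0,10.5,0,0,0,0,1]
  ]
}}

```text
time: 30.95
position: [0.4195, 0.143, 0.0911]
tool_rot: [0.704, 0.063, -0.063, -0.704]
ft_force: [0.5, -0.0, -0.2]
grip_width: 0.0496
```

```bash
python3 - <<'E'
from look import *
look('p2',(190,190,250,250),None,10,6)
E
```

```text
31.0 [ 0.075  0.528  1.999  0.     0.615 -0.102] [0.4195 0.143  0.0911] [ 0.8 -0.2  0.1]
```

View pics/scene_p2.png

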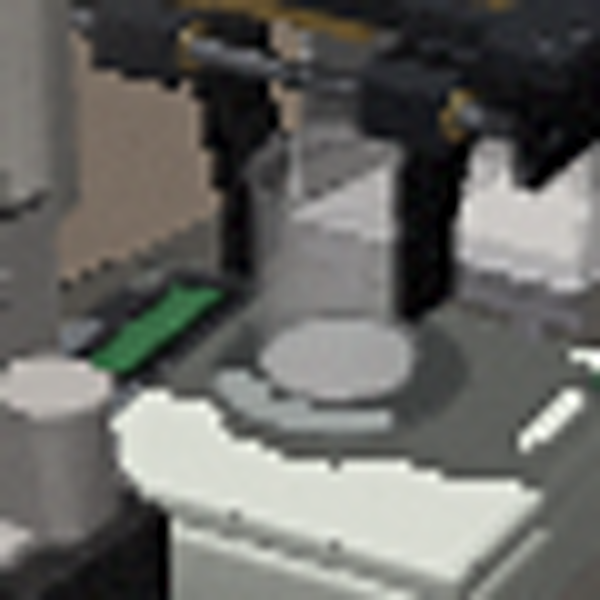

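Emit:
{"method": "jog_arm", "body": {
  "series": [
    [0,0.5,0,0,0,0,1],
    [0,1,0,0,0,0,1],
    [0,1,0,0,0,0,1]
  ]
}}

```text
time: 31.38
position: [0.4195, 0.143, 0.0901]
tool_rot: [-0.704, -0.063, 0.062, 0.704]
ft_force: [0.2, -0.6, -0.2]
grip_width: 0.0495
```

Emit:
{"method": "jog_arm", "body": {
  "series": [
    [0,0.5,0,0,0,0,1],
    [0,1,0,0,0,0,1],
    [0,1,0,0,0,0,1]
  ]
}}

```text
time: 31.75
position: [0.4196, 0.143, 0.0899]
tool_rot: [0.704, 0.063, -0.062, -0.704]
ft_force: [-1.7, -0.8, 8.2]
grip_width: 0.0496
```

Emit:
{"method": "jog_arm", "body": {
  "series": [
    [0,-0.7,0,0,0,0,1],
    [0,-0.7,0,0,0,0,1],
    [0,-0.7,0,0,0,0,-0.17],
    [0,-0.7,0,0,0,0,-0.25],
    [0,-0.7,0,0,0,0,-0.5],
    [0,-0.7,0,0,0,0,-0.8],
    [0,-0.7,0,0,0,0,-0.8]
  ]
}}

```text
time: 32.62
position: [0.4195, 0.143, 0.0898]
tool_rot: [-0.704, -0.063, 0.062, 0.704]
ft_force: [-0.8, 0.2, 0.1]
grip_width: 0.0751
```

```bash
python3 - <<'E'
from look import *
look('p3',(190,190,250,250),None,10,6)
print(get_obs()["grip_width"])
E
```

```text
32.675 [ 0.075  0.53   2.     0.     0.611 -0.102] [0.4195 0.143  0.0898] [-0.3  0.2  0.3]
0.07558963004543082
```

View pics/scene_p3.png

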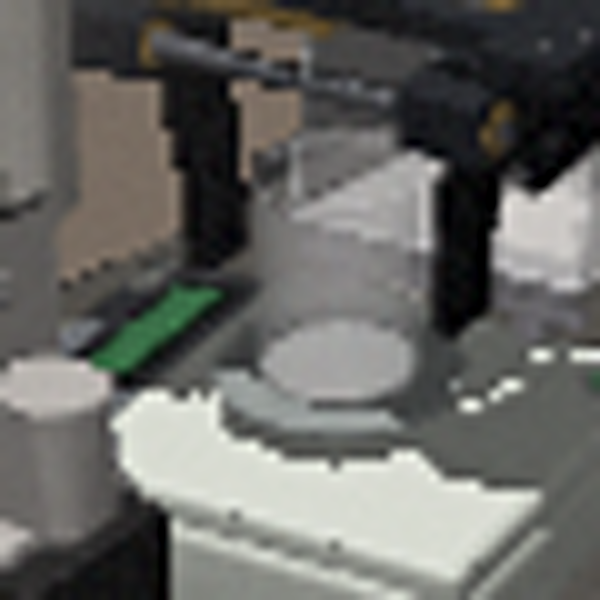

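The beaker stands on the pan, so I'll withdraw straight up and move aside for a top view.

Emit:
{"method": "jog_arm", "body": {
  "series": [
    [0,-20,0,0,0,0,-0.8],
    [0,-50,0,0,0,0,-0.8],
    [0,-90,0,0,0,0,-0.8],
    [0,-140,0,0,0,0,-0.8],
    [0,-190,0,0,0,0,-0.8],
    [40,-200,0,0,0,0,-0.8],
    [90,-200,0,0,0,0,-0.8],
    [140,-200,30,0,0,0,-0.8],
    [190,-200,60,0,0,0,-0.8],
    [200,-200,110,0,0,0,-0.8],
    [200,-200,140,0,0,0,-0.8],
    [200,-200,140,0,0,0,-0.8]
  ]
}}

```text
time: 34.17
position: [0.5905, 0.3182, 0.289]
tool_rot: [-0.704, -0.063, 0.064, 0.704]
ft_force: [0.5, -0.2, -0.1]
grip_width: 0.0783
```

```bash
python3 - <<'E'
from look import *
look('p4',(170,150,320,290),(180,150,290,300),4,4)
from cyl import *
for n,b,f in(("scene",(190,190,250,250),10),("top",(195,220,260,285),10)):
    s=np.load(f"pics/{n}_p4.npz")
    draw(s,cyl((.4195,.143,.096),[0,0,1],R=.026)+[cyl((.4195,.143,.062),[0,0,1],half=.0001,R=.038)[0]],b,f,f"pics/{n}_c4.png")
E
```

```text
34.275 [ 3.250e-01  5.320e-01  1.229e+00 -1.000e-03  1.381e+00  1.470e-01] [0.5912 0.3157 0.2894] [ 0.5 -0.3  0.3]
```

View pics/scene_p4.png

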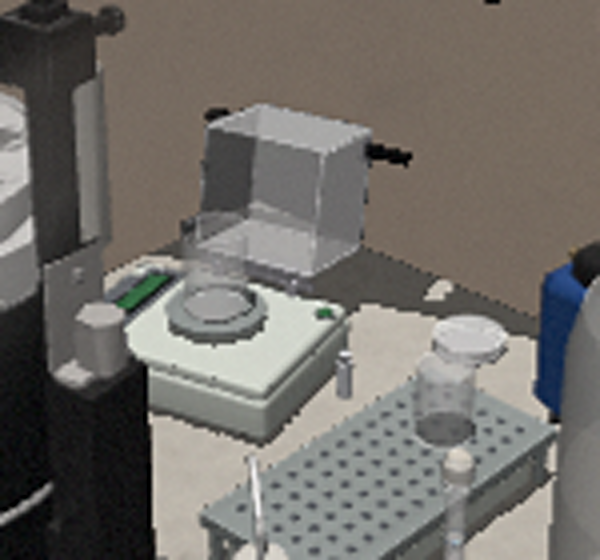

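View pics/top_c4.png

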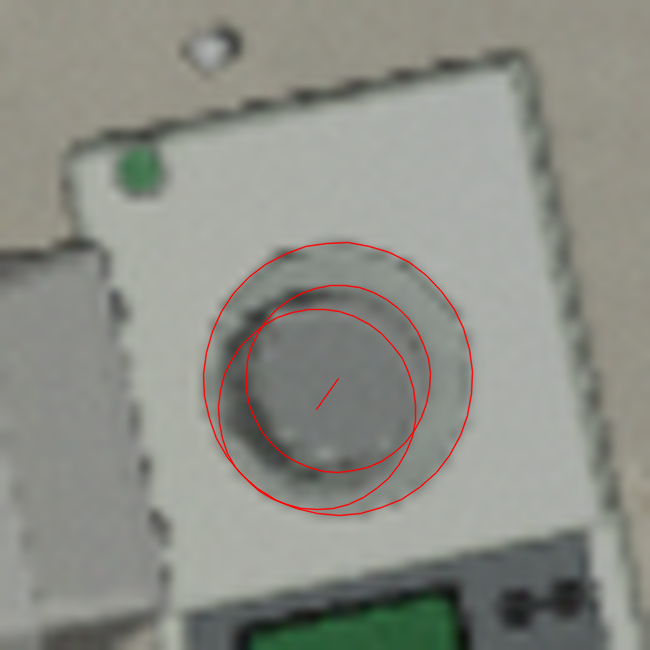

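View pics/top_p4.png

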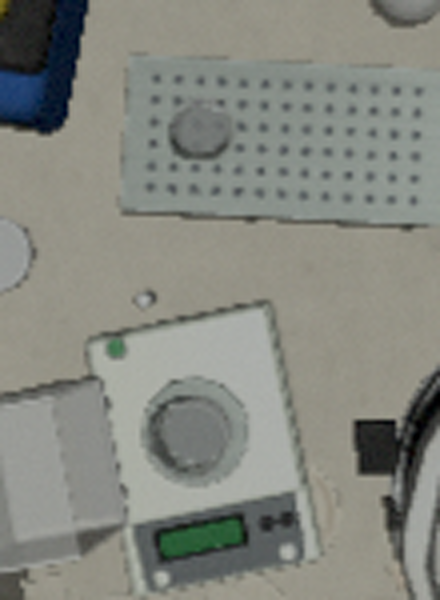

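```bash
python3 -c "
from rig import *
o=get_obs();print(o['time'],o['ft_force'].round(1))
print(hand_in())"
```

```text
34.275 [ 0.5 -0.3  0.3]
the job is handed in; nothing more can be done
None
```

I opened the balance cover and set the larger beaker the right way up in the middle of the pan, then handed the job in at 34.3 s of the 72 s allowed. The hand-in reports no verdict, so the result below rests on my own last pictures.

**What I did**
- **Cover:** I caught the rear knob loosely between the fingers and led it round its arc past the balance point. Then I lifted clear, and the cover stayed open by itself.
- **Beaker:** Turning it over in one grip would have brought the gripper too close to the post, carboy and flask. So I laid it on its side on the stand and gripped it again near the mouth. I then tipped it up onto its base, took a third grip from above and lowered it onto the pan.
- **Set-down:** The wrist read about 8 N when the beaker touched the pan. I backed off 0.7 mm before opening the fingers.

**Last checks, from both cameras**
- **Cover:** fully over to the left, resting on its stop.
- **Beaker:** mouth up on its base. I estimate it is within about 4 mm of the pan's centre, against the 12 mm allowed.
- **Small beaker and weight:** they look to be where they stood at the start.
- **Arm:** in free air, with wrist force readings under 1 N.

**Disagreements:** The two cameras differed by up to about 1 cm on some positions, for example the pan by 8 mm along x. I relied on the top view and on positions combined from both views. No check failed.

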